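# Clear up the wood-carver's board

### The job

Clear up the carving board. First lift the loose cover off the chip trough and lay it flat, right way up, on the bench, and put every half-carved figure from the board into the storage tray, none on top of another; then take the scraper from its mat and with it, not with the fingers, wipe all the wood chips off the board into the trough. To finish, lay the scraper back flat on the middle of its mat and set the cover back fully home on the trough; leave the mug, jar and big log slice alone.

Things in the scene. Friction and masses are not known exactly. Their poses are not given: they have to be found in the camera images.
- station: Fixed carving station, 186 (x) by 301 (y) by 60 mm high; origin under its centre on the bench, z up. Its -y part is a thick wooden block whose flat top is the board; along the board's open +y edge is the steel chip trough, rims flush with the board (z 60 mm). Chips pushed off that edge fall in.
- board (a point): Centre of the board's free surface (station x 0, y -35, z 60 mm; axes as the station's). The surface runs station x -85 to +85, y -142 to +72 mm, with wooden fences 12 mm high, 8 mm thick at both x sides (up to y +60) and the -y end. The trough lies towards +y.
- trough (a point): Centre of the trough's inner floor (station x 0, y +107.5, z 5 mm); axes as the station's; inside 170 (x) by 70 (y) mm, 55 mm deep, from the board's edge at y +72 to +142.
- seat (a point): Where the cover's origin is when the cover is fully home on the trough (station x 0, y +107.5, z 50 mm); axes as the station's; either way round will do.
- cover: Loose steel trough cover, about 0.22 kg. Plate 186 (x) by 86 (y) by 6 mm with a plug 162 by 62 by 10 mm beneath (4 mm play each side in the trough), and a dark wooden grip on top, 70 mm along x, 16 mm thick along y, from z 16 to z 50 mm. Origin at the centre of the plug's underside, z up. On the bench it rests on the plug.
- tray: Fixed shallow plywood storage tray, 76 (x) by 172 (y) mm, walls 5 mm thick and 14 mm high, floor 5 mm thick (inside 66 by 162 mm). Origin under its centre on the bench. It may be left or right of the station.
- mat: Fixed black rubber mat, 90 (x) by 150 (y) by 4 mm; origin under its centre on the bench. Home of the scraper; left or right of the station.
- scraper: Loose scraper block, about 0.2 kg, wood with a steel sole. Base 40 (x) by 100 (y) by 23 mm high; on it a dark grip 24 (x) by 56 (y) mm from z 23 to z 56 mm. Origin at the centre of its underside, z up. It may be gripped over the grip's 24 mm or its 56 mm. The two 100 mm long sides of the base are its wiping faces.
- figure0: Half-carved wooden figure: square block 32 (x) by 32 (y) by 36 mm high with a round head 28 mm across on it, 54 mm tall in all, 30 g; origin at the centre of its underside, z up through the head. Stands on the board at the start, roughly square to it. 2 or 3 are present (None from the start: absent).
- figure1: Half-carved wooden figure: square block 32 (x) by 32 (y) by 36 mm high with a round head 28 mm across on it, 54 mm tall in all, 30 g; origin at the centre of its underside, z up through the head. Stands on the board at the start, roughly square to it. 2 or 3 are present (None from the start: absent).
- figure2: Half-carved wooden figure: square block 32 (x) by 32 (y) by 36 mm high with a round head 28 mm across on it, 54 mm tall in all, 30 g; origin at the centre of its underside, z up through the head. Stands on the board at the start, roughly square to it. 2 or 3 are present (None from the start: absent).
- chip0: Pale wood chip, 22 (x) by 16 (y) by 10 mm, 10 g; origin at the centre of its underside. Lies on the board at the start. 4 to 7 are present (None from the start: absent).
- chip1: Pale wood chip, 22 (x) by 16 (y) by 10 mm, 10 g; origin at the centre of its underside. Lies on the board at the start. 4 to 7 are present (None from the start: absent).
- chip2: Pale wood chip, 22 (x) by 16 (y) by 10 mm, 10 g; origin at the centre of its underside. Lies on the board at the start. 4 to 7 are present (None from the start: absent).
- chip3: Pale wood chip, 22 (x) by 16 (y) by 10 mm, 10 g; origin at the centre of its underside. Lies on the board at the start. 4 to 7 are present (None from the start: absent).
- chip4: Pale wood chip, 22 (x) by 16 (y) by 10 mm, 10 g; origin at the centre of its underside. Lies on the board at the start. 4 to 7 are present (None from the start: absent).
- chip5: Pale wood chip, 22 (x) by 16 (y) by 10 mm, 10 g; origin at the centre of its underside. Lies on the board at the start. 4 to 7 are present (None from the start: absent).
- chip6: Pale wood chip, 22 (x) by 16 (y) by 10 mm, 10 g; origin at the centre of its underside. Lies on the board at the start. 4 to 7 are present (None from the start: absent).
- mug: Bystander: white mug, 76 mm across, 85 mm high, handle to its +y; origin under its centre.
- jar: Bystander: closed amber jar, 68 mm across, 85 mm high; origin under its centre.
- slab: Bystander: flat log slice, 120 mm across, 29 mm high; origin under its centre.
Not all that is in view belongs to the job. What is shaped like the figure0 but orange is not meant.

How it is judged:
By the outcome, as a careful person would: the job done as asked, in the order asked, and still so for the second after the job is handed in, with the robot touching nothing.
Of figure0, figure1, figure2 only 2 to 3 are there at a start; the rules pass over those that are not, and their reading is None.
Of chip0, chip1, chip2, chip3, chip4, chip5, chip6 only 4 to 7 are there at a start; the rules pass over those that are not, and their reading is None.
At some moment in a run one of cover, scraper may be knocked a few centimetres aside while the robot is not near it.
Once in a run the grip may slacken for a moment while it holds something.
It also fails if it takes over 208 s, if anything falls off the work surface, if the arm or the gripper's body presses on something with over 40 N, if the wrist force passes 120 N, or if a joint passes its speed limit or range.

### The arm

A 6-joint arm with a two-finger parallel gripper is mounted at the origin on the work surface. World frame = base frame: x ahead of the robot, y to its left, z up, the work surface at z = 0. Lengths are in mm, angles in rad, forces in N, time in s.
With the tool pointing down it reaches from about 350 to 875 mm from the base axis. Payload 4.2 kg.
Tool frame: the origin (TCP) lies at the very end of the fingers, on their centre line; the grasp point (between the pads) lies 19 mm behind it; z points along the fingers, y is the line along which they close (so a half turn about z gives the same grasp; the last joint's range is limited). The gripper opens to 85 mm and grips with 20 to 120 N. Pads are 22 mm wide; open, the fingers measure 114 mm over their backs; the gripper's body (76 mm by 85 mm) begins 54 mm behind the grasp point. The pads swing forward as they close: fully open they stand 13 mm farther back than shut.
Start: joints at [-0.876, 0.385, 0.008, 0, -1.194, -0.259], TCP at [263.847, -566.555, 231.312] pointing down, gripper open.
Joint ranges: [-3.14, 3.14], [-1.21, 2.06], [-1.07, 1.41], [-3.16, 2.05], [-2.99, -0.16], [-3.1, 3.1]. Speed limits (rad/s): [2.79, 2.79, 3.14, 3.14, 3.14, 3.14].

### API

Orientations are given as a unit quaternion [x, y, z, w].
In Python, from bench import monitor, get_image, camera_info, job_done gives the robot as it stands.
- The arm moves only by the tool send_rows, never from a script. Its argument "series" is a list of rows, each a list of 3 entries, a list of its own where there are three numbers: the shift along the tool's x, y, z in mm, then the turn, a rotation vector about the tool's x, y, z in rad, then the finger opening in mm, from 0 to 85.4. A call has 1 to 8 rows; each row shifts and turns the commanded pose from where the row before left it, along the tool's axes as they then stand; what a row does not reach is not made up. A row lasts 1/10 s, in which the tool goes at most 50 mm and 8.59 degrees, less where a joint would pass 70% of its speed; a pose out of reach is approached as far as the arm can. A call with a gripper value outside its range is refused whole. The fingers move at their own pace and stop on an object; the grip force is fixed at half the most. Time passes only in rows, so rows that do not move let the fingers close. It gives the time, the measured TCP pose, the force, the opening and the grip force at its end, in the units of the state.
- monitor.read_state(): the state, without advancing time (a new reading comes with each control period).
- get_image(name): name is "side" or "top"; returns the picture (400x640x3 uint8, red, green, blue); there is no depth.
- camera_info(name): a dict with "intrinsics" (3x3 intrinsics, pixels), "R" (3x3) and "t" (3): a world point X has camera coordinates R X + t. Camera axes: x right, y down, z forward; pixel columns grow to the right and rows downward; lengths in mm; the calibration is good to about 2 mm. A picture is of the moment at which its call begins. camera_info takes no time and is no camera call.
- job_done(): hands the job in; it is judged then, once.
The state is a dict: "clock": time; "joints": joint angles; "joint_vel": joint speeds; "joint_efforts": joint torques, N m; "position": TCP position; "ee_rot": TCP orientation; "contact_force": force on the tool from outside, world axes, zero at the start; "wrist_torque": the same for the moment, N m; "gripper_width": finger opening in mm; "grasp_force": force on a finger pad.
Only numpy, scipy, OpenCV 4.12 (cv2) and the standard library are available. Lean on these libraries where they do the work, as an engineer would, in place of code of your own. Each camera call takes 0.05 s, during which the arm holds its last target. There are 200 camera calls.

## Working session

There is one attempt and no reset: what is moved stays moved. The work goes in short steps, Python scripts to look and compute and a tool call to move; the robot and the scene stay as the last step left them, time stands still between calls to the robot, and variables do not carry over. Pictures are saved under pics/ and viewed, at most 14 in all, crops included, and the job is handed in when it is done.

Besides the shell and the picture viewer there is one more tool, called after "Call:" by a JSON object that holds its "api" and its "payload". send_rows: Moves the arm, as the interface text tells. Its arguments: {"type":"object","properties":{"series":{"type":"array"}},"required":["series"]}

```bash
mkdir -p pics; ls; python3 - <<'E'
from bench import *
import cv2
print(monitor.read_state())
for n in("top","side"):
    im=get_image(n); cv2.imwrite(f"pics/{n}0.png",im[:,:,::-1]); print(n,camera_info(n))
E
```

```text
pics
{'clock': 0.0, 'joints': array([-8.76377687e-01,  3.85543820e-01,  6.61664263e-03, -5.19899544e-04,
       -1.19403844e+00, -2.58603679e-01]), 'joint_vel': array([-3.25177865e-04,  5.99257756e-05,  9.60461814e-04, -3.53380265e-04,
        1.05917560e-03,  1.64529276e-03]), 'joint_efforts': array([-3.68995006e-04, -3.92291343e+01,  1.88395143e+01,  4.18615177e+00,
       -4.74233064e-03, -1.62386158e-05]), 'position': array([ 263.60875056, -566.02261615,  230.22260505]), 'ee_rot': array([-2.16093296e-01,  9.76372087e-01,  1.07463821e-03, -2.82807999e-04]), 'contact_force': array([-0.51810951,  0.37759369,  0.27473733]), 'wrist_torque': array([-0.03355628,  0.00814885,  0.01694651]), 'grasp_force': 0.0, 'gripper_width': 85.22101811228146}
top {'intrinsics': array([[440.59189661,   0.        , 306.95502753],
       [  0.        , 440.59189661, 192.75395438],
       [  0.        ,   0.        ,   1.        ]]), 'R': array([[-0.00960279, -0.99991791,  0.00848278],
       [-0.9966013 ,  0.00887617, -0.08189662],
       [ 0.0818146 , -0.00924039, -0.99660473]]), 't': array([ 17.12033448, 561.98856682, 964.72052392])}
side {'intrinsics': array([[422.07063324,   0.        , 317.24690626],
       [  0.        , 422.07063324, 204.79711361],
       [  0.        ,   0.        ,   1.        ]]), 'R': array([[-0.96597849, -0.25855921,  0.00571837],
       [-0.12297089,  0.4397438 , -0.88966485],
       [ 0.22751642, -0.8601003 , -0.45657831]]), 't': array([549.39727348, 150.00810222, 761.48910525])}
```

View pics/top0.png

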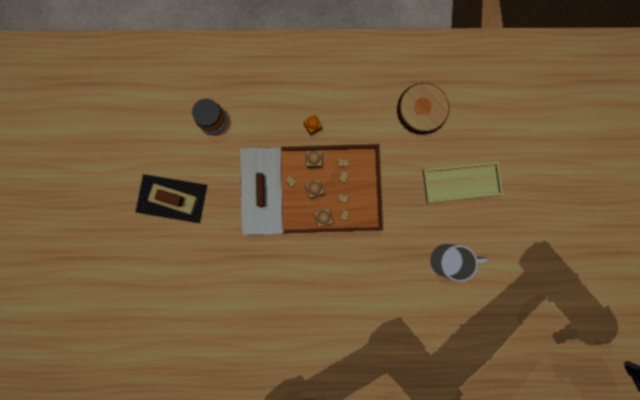

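View pics/side0.png

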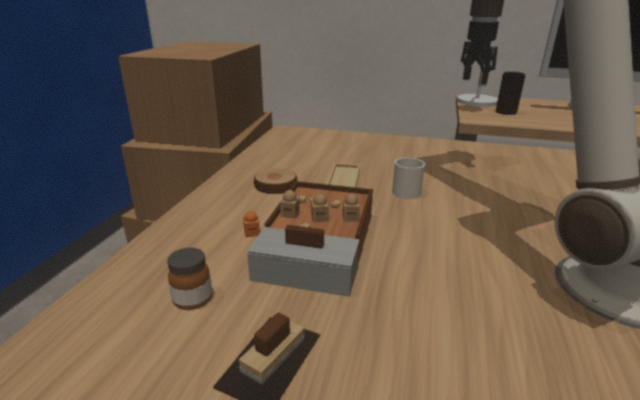

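Top view: cover at about (261,191), figures at (314,158), (315,188) and (323,216). Chips are near (343,162), (343,177), (343,198), (344,215) and (291,182). The mat and scraper are at (171,199), the tray at (462,183). The orange figure at (313,125) is off the board and is a decoy. I'll check this in an enlarged crop.

```bash
cat > h.py <<'E'
import numpy as np, cv2
from bench import *
def w(n,u,v,z):
    c=camera_info(n);R,t=c["R"],c["t"];d=R.T@np.linalg.inv(c["intrinsics"])@[u,v,1];o=-R.T@t
    return o+d*(z-o[2])/d[2]
def px(n,X):
    c=camera_info(n);p=c["intrinsics"]@(c["R"]@np.array(X,float)+c["t"]);return p[:2]/p[2]
def crop(n,x0,y0,x1,y1,s,name):
    im=get_image(n)[y0:y1,x0:x1,::-1];cv2.imwrite(f"pics/{name}.png",cv2.resize(im,None,fx=s,fy=s,interpolation=cv2.INTER_CUBIC))
E
python3 - <<'E'
from h import *
crop("top",230,115,390,240,5,"stat")
crop("top",130,150,240,230,7,"mat")
E
```

```text
(no output)
```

View pics/stat.png

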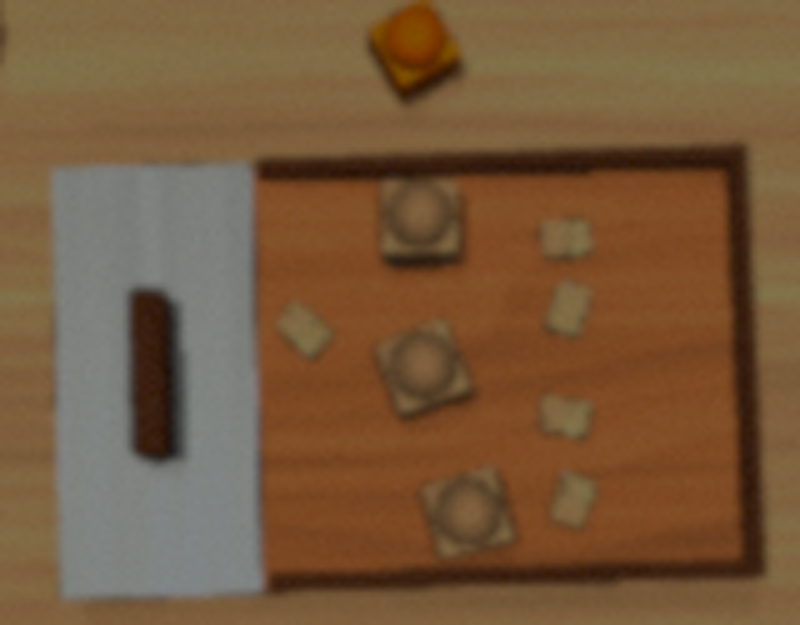

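View pics/mat.png

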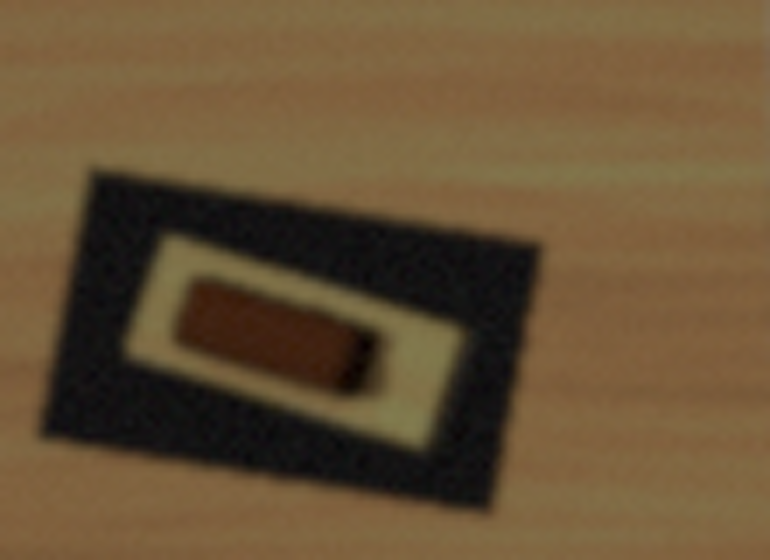

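Confirmed: three wooden figures on the board at crop (420,213), (423,368) and (468,512), and five chips. The orange one at crop (415,40) lies outside the fence, so I leave it. The scraper sits on the mat, slightly turned.

```bash
python3 - <<'E'
from h import *
def f(p,x0,y0,s,z): return np.array([w("top",x0+(a+.5)/s-.5,y0+(b+.5)/s-.5,z) for a,b in p])
def quad(n,P):
    r=cv2.minAreaRect(P[:,:2].astype(np.float32)); print(n,P[:,:2].mean(0).round(1),[np.round(np.linalg.norm(P[i]-P[i-1]),1) for i in range(len(P))],"edge angles",[round(float(np.degrees(np.arctan2(*(P[i]-P[i-1])[1::-1]))),1) for i in range(len(P))])
S=(230,115,5)
quad("cover",f([(52,170),(252,163),(265,595),(62,598)],*S,66))
print("grip top",f([(131,290),(165,290),(175,458),(138,458)],*S,100).mean(0).round(1))
quad("fence far corners",f([(745,147),(763,575)],*S,72))
print(f([(745,147),(763,575)],*S,72).round(1))
for q in [(421,212),(424,366),(468,510)]: print("fig head",f([q],*S,60+50).round(1))
quad("fig0",f([(380,180),(462,180),(460,255),(380,252)],*S,96))
quad("fig1",f([(375,350),(440,322),(472,388),(408,416)],*S,96))
quad("fig2",f([(420,488),(497,468),(516,540),(438,560)],*S,96))
for q in [(566,238),(569,308),(566,417),(573,500),(304,330)]: print("chip",f([q],*S,70).round(1))
quad("mat",f([(92,170),(540,242),(490,512),(42,435)],130,150,7,4))
quad("scr",f([(165,235),(468,325),(430,450),(125,360)],130,150,7,27))
im=get_image("top")[150:215,410:515]
hsv=cv2.cvtColor(im,cv2.COLOR_RGB2HSV); cv2.imwrite("pics/tray.png",cv2.resize(im[:,:,::-1],None,fx=7,fy=7,interpolation=cv2.INTER_CUBIC))
for n,q,z in [("mug",(457,261),85),("jar",(208,112),85),("slab",(424,107),29),("decoy",(313,123),50)]: print(n,w("top",*q,z).round())
print(w("side",300,232,100),px("top",[500,0,0]))
E
```

```text
cover [564.2 110.4] [np.float64(184.1), np.float64(86.4), np.float64(186.0), np.float64(86.2)] edge angles [1.5, -88.4, -178.6, 90.3]
grip top [563.7 109.5 100. ]
fence far corners [ 570.2 -144.6] [np.float64(183.7), np.float64(183.7)] edge angles [1.1, -178.9]
[[ 662.  -142.9   72. ]
 [ 478.4 -146.3   72. ]]
fig head [[628.7  -2.1 110. ]]
fig head [[565.   -2.6 110. ]]
fig head [[506.  -19.9 110. ]]
fig0 [629.   -2.2] [np.float64(30.4), np.float64(34.3), np.float64(31.7), np.float64(33.4)] edge angles [-0.5, -90.5, 177.8, 87.4]
fig1 [565.1  -2.9] [np.float64(30.7), np.float64(29.5), np.float64(30.6), np.float64(29.0)] edge angles [25.9, -67.1, -154.9, 113.1]
fig2 [504.7 -20.4] [np.float64(30.6), np.float64(33.0), np.float64(30.7), np.float64(33.3)] edge angles [13.4, -76.0, -166.0, 103.8]
chip [[623.4 -65.3  70. ]]
chip [[593.2 -66.1  70. ]]
chip [[546.3 -64.   70. ]]
chip [[510.9 -66.4  70. ]]
chip [[584.7  47.5  70. ]]
mat [554.4 321.1] [np.float64(87.6), np.float64(148.3), np.float64(89.1), np.float64(147.6)] edge angles [-9.4, -99.7, 170.1, 79.7]
scr [551.7 312.3] [np.float64(41.5), np.float64(101.1), np.float64(41.3), np.float64(101.3)] edge angles [-16.7, -107.0, 163.7, 73.1]
mug [ 412. -298.   85.]
jar [731. 221.  85.]
slab [ 755. -256.   29.]
decoy [714.  -3.  50.]
[566.359689  127.3180408 100.       ] [312.35227716 220.65729863]
```

View pics/tray.png

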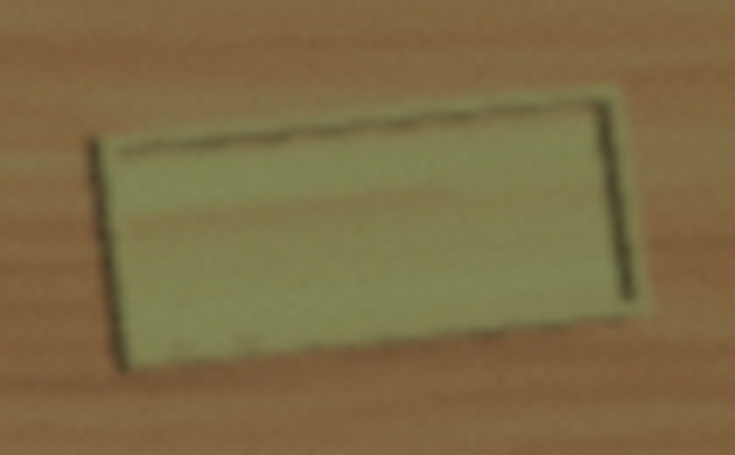

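The tray's outer top corners are at crop (95,137), (615,85), (652,313) and (125,365), and it's empty. Next I add a move helper and work out the tray pose.

```bash
cat >> h.py <<'E'
from scipy.spatial.transform import Rotation as Ro
def tool(th):
    t=np.radians(th);y=np.array([np.cos(t),np.sin(t),0]);z=np.array([0,0,-1.]);return Ro.from_matrix(np.c_[np.cross(y,z),y,z])
def go(*wps):
    "print per leg: turn first in place, then shift in the turned frame; th in deg is the closing line"
    s=monitor.read_state();p=np.array(s["position"]);R=Ro.from_quat(s["ee_rot"])
    print("now",p.round(1),"open",round(s["gripper_width"],1),"F",np.round(s["contact_force"],1),round(s["grasp_force"],1),"t",round(s["clock"],1),"th",round(float(np.degrees(np.arctan2(*R.as_matrix()[1::-1,1]))),1))
    for x,y,z,th in wps:
        T=tool(th);rv=(R.inv()*T).as_rotvec()
        d=T.inv().apply(np.array([x,y,z])-p)
        print("turn",rv.round(3),"shift",d.round(1),"rows>=",int(np.ceil(max(np.linalg.norm(d)/45,np.linalg.norm(rv)/.14))));p=np.array([x,y,z]);R=T
E
python3 - <<'E'
from h import *
P=np.array([w("top",410+(a+.5)/7-.5,150+(b+.5)/7-.5,14) for a,b in [(95,137),(615,85),(652,313),(125,365)]])
print(P[:,:2].mean(0),[np.linalg.norm(P[i]-P[i-1]).round(1) for i in range(4)],np.degrees(np.arctan2(*(P[0]-P[1])[1::-1])),np.degrees(np.arctan2(*(P[0]-P[3])[1::-1])))
go((564,110.5,200,91.4),(564,110.5,71,91.4))
E
```

```text
[ 585.01423278 -342.58798533] [np.float64(74.7), np.float64(171.3), np.float64(75.2), np.float64(172.5)] 95.24478938193332 5.683236406781219
now [ 263.7 -566.3  230.8] open 85.5 F [-0.  -0.2  0.4] 0.0 t 0.2 th 115.0
turn [ 0.001 -0.     0.411] shift [-316.7  669.3   30.8] rows>= 17
turn [0. 0. 0.] shift [  0.   0. 129.] rows>= 3
```

Call:
{"api": "send_rows", "payload": {"series": [[[0,0,0],[0,0,0.137],50],[[0,0,0],[0,0,0.137],50],[[0,0,0],[0,0,0.137],50],[[-19.8,41.8,1.9],[0,0,0],50],[[-19.8,41.8,1.9],[0,0,0],50],[[-19.8,41.8,1.9],[0,0,0],50],[[-19.8,41.8,1.9],[0,0,0],50],[[-19.8,41.8,1.9],[0,0,0],50]]}}

```text
clock: 1.05
position: [358.0, -353.5, 221.8]
ee_rot: [-0.012, 1.0, -0.0, 0.0]
contact_force: [1.4, 0.2, -0.7]
gripper_width: 50.2
grasp_force: 0.0
```

Call:
{"api": "send_rows", "payload": {"series": [[[-19.8,41.8,1.9],[0,0,0],50],[[-19.8,41.8,1.9],[0,0,0],50],[[-19.8,41.8,1.9],[0,0,0],50],[[-19.8,41.8,1.9],[0,0,0],50],[[-19.8,41.8,1.9],[0,0,0],50],[[-19.8,41.8,1.9],[0,0,0],50],[[-19.8,41.8,1.9],[0,0,0],50],[[-19.8,41.8,1.9],[0,0,0],50]]}}

```text
clock: 1.85
position: [508.1, -15.0, 206.8]
ee_rot: [-0.013, 1.0, 0.0, 0.0]
contact_force: [0.4, -0.9, -0.3]
gripper_width: 49.9
grasp_force: 0.0
```

Call:
{"api": "send_rows", "payload": {"series": [[[-19.8,41.8,1.9],[0,0,0],50],[[-19.8,41.8,1.9],[0,0,0],50],[[-19.8,41.8,1.9],[0,0,0],50],[[0,0,0],[0,0,0],50],[[0,0,0],[0,0,0],50],[[0,0,0],[0,0,0],50]]}}

```text
clock: 2.45
position: [563.5, 109.3, 200.8]
ee_rot: [-0.012, 1.0, -0.0, -0.0]
contact_force: [-0.1, -0.1, 0.1]
gripper_width: 50.0
grasp_force: 0.0
```

```bash
python3 - <<'E'
from h import *
go((564,110.5,110,91.4),(564,110.5,71,91.4))
crop("top",230,115,390,240,5,"s2")
E
```

```text
now [563.5 109.3 200.8] open 50.0 F [-0.1 -0.1  0.1] 0.0 t 2.5 th 91.4
turn [-0.    -0.001 -0.   ] shift [-0.5  1.2 90.8] rows>= 3
turn [0. 0. 0.] shift [ 0.  0. 39.] rows>= 1
```

Call:
{"api": "send_rows", "payload": {"series": [[[-0.5,1.2,40],[0,0,0],50],[[0,0,40],[0,0,0],50],[[0,0,25],[0,0,0],50],[[0,0,15],[0,0,0],50],[[0,0,9],[0,0,0],50],[[0,0,0],[0,0,0],50],[[0,0,0],[0,0,0],10],[[0,0,0],[0,0,0],10]]}}

```text
clock: 3.3
position: [565.2, 111.2, 73.3]
ee_rot: [-0.012, 1.0, 0.0, 0.001]
contact_force: [0.3, -0.2, 0.1]
gripper_width: 21.8
grasp_force: 0.0
```

Call:
{"api": "send_rows", "payload": {"series": [[[0,0,0],[0,0,0],10],[[0,0,0],[0,0,0],10],[[0,0,0],[0,0,0],10],[[0,0,0],[0,0,0],10]]}}

```text
clock: 3.7
position: [565.3, 111.5, 73.4]
ee_rot: [-0.013, 1.0, 0.0, 0.001]
contact_force: [-1.3, 0.6, 5.8]
gripper_width: 15.2
grasp_force: 60.0
```

```bash
python3 - <<'E'
from h import *
go((400,490,120,91.4))
E
```

```text
now [565.3 111.5  73.4] open 15.2 F [-1.3  0.6  5.8] 60.0 t 3.7 th 91.5
turn [0.001 0.003 0.001] shift [156.  382.5 -46.6] rows>= 10
```

Call:
{"api": "send_rows", "payload": {"series": [[[0,0,-10],[0,0,0],10],[[0,0,-30],[0,0,0],10],[[41,13.5,0],[0,0,0],10],[[41,13.5,0],[0,0,0],10],[[41,13.5,0],[0,0,0],10],[[41,13.5,0],[0,0,0],10],[[-1,41,0],[0,0,0],10],[[-1,41,0],[0,0,0],10]]}}

```text
clock: 4.5
position: [397.2, 242.8, 112.2]
ee_rot: [-0.012, 1.0, -0.0, -0.0]
contact_force: [2.7, 0.4, -1.8]
gripper_width: 15.1
grasp_force: 58.9
```

Call:
{"api": "send_rows", "payload": {"series": [[[-1,41,0],[0,0,0],10],[[-1,41,0],[0,0,0],10],[[-1,41,0],[0,0,0],10],[[-1,41,0],[0,0,0],10],[[-1,41,0],[0,0,0],10],[[-1,41,0],[0,0,0],10],[[0,0,0],[0,0,0],10],[[0,0,0],[0,0,0],10]]}}

```text
clock: 5.3
position: [398.1, 489.0, 110.8]
ee_rot: [-0.013, 1.0, -0.001, -0.001]
contact_force: [-1.0, 0.0, -2.3]
gripper_width: 14.9
grasp_force: 59.2
```

```bash
python3 - <<'E'
from h import *
go((400,490,30,91.4))
crop("side",200,130,640,400,1.5,"s3")
E
```

```text
now [398.1 489.  110.8] open 14.9 F [-1.   0.  -2.3] 59.2 t 5.3 th 91.5
turn [-0.002 -0.002  0.001] shift [-1.9  0.9 80.8] rows>= 2
```

View pics/s3.png

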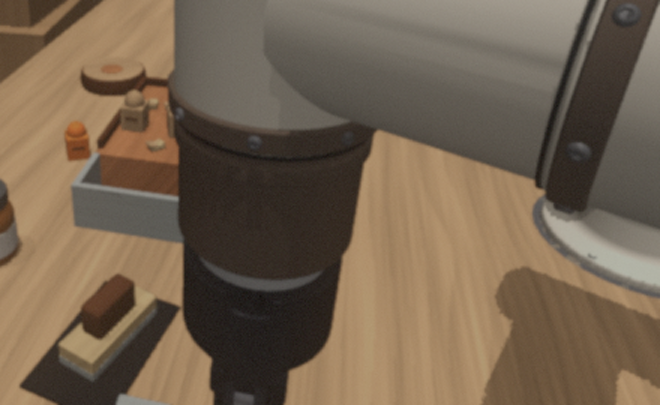

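The picture shows the trough open and the cover in the grip, its edge at crop (140,398). Next I lower it slowly.

Call:
{"api": "send_rows", "payload": {"series": [[[0,0,35],[0,0,0],10],[[0,0,30],[0,0,0],10],[[0,0,15],[0,0,0],10],[[0,0,3],[0,0,0],10],[[0,0,2],[0,0,0],10],[[0,0,0],[0,0,0],10]]}}

```text
clock: 5.95
position: [399.5, 489.2, 28.1]
ee_rot: [-0.012, 1.0, 0.001, 0.0]
contact_force: [-0.5, -0.1, -2.5]
gripper_width: 15.1
grasp_force: 59.2
```

Call:
{"api": "send_rows", "payload": {"series": [[[0,0,1.5],[0,0,0],10],[[0,0,0],[0,0,0],10],[[0,0,0],[0,0,0],10]]}}

```text
clock: 6.25
position: [399.1, 489.4, 26.0]
ee_rot: [-0.012, 1.0, 0.0, 0.0]
contact_force: [-0.3, -0.5, -2.2]
gripper_width: 14.9
grasp_force: 59.2
```

Call:
{"api": "send_rows", "payload": {"series": [[[0,0,1.5],[0,0,0],10],[[0,0,0.7],[0,0,0],10],[[0,0,0],[0,0,0],10],[[0,0,0],[0,0,0],10]]}}

```text
clock: 6.65
position: [399.0, 489.2, 23.5]
ee_rot: [-0.013, 1.0, 0.0, 0.0]
contact_force: [-0.8, -0.4, 0.3]
gripper_width: 15.1
grasp_force: 59.7
```

Call:
{"api": "send_rows", "payload": {"series": [[[0,0,0.7],[0,0,0],10],[[0,0,0],[0,0,0],10],[[0,0,0],[0,0,0],10]]}}

```text
clock: 6.95
position: [399.0, 489.2, 23.5]
ee_rot: [-0.013, 1.0, 0.0, 0.0]
contact_force: [-3.5, -2.0, 5.0]
gripper_width: 14.8
grasp_force: 60.4
```

Call:
{"api": "send_rows", "payload": {"series": [[[0,0,0],[0,0,0],50],[[0,0,0],[0,0,0],50],[[0,0,0],[0,0,0],50],[[0,0,-30],[0,0,0],50],[[0,0,-45],[0,0,0],50],[[0,0,-45],[0,0,0],50],[[0,0,-30],[0,0,0],50]]}}

```text
clock: 7.65
position: [399.9, 490.1, 176.1]
ee_rot: [-0.013, 1.0, 0.002, 0.001]
contact_force: [0.9, 0.3, -0.7]
gripper_width: 50.1
grasp_force: 0.0
```

```bash
python3 - <<'E'
from h import *
go((506,-19.5,170,103.6),(506,-19.5,71,103.6))
P=lambda k:np.array([585.3,-341.8])+k*np.array([np.cos(np.radians(95.4)),np.sin(np.radians(95.4))])
for k in(-55,0,55):print(P(k))
E
```

```text
now [399.9 490.1 176.1] open 50.1 F [ 0.9  0.3 -0.7] 0.0 t 7.7 th 91.4
turn [ 0.004  0.003 -0.212] shift [  16.7 -520.3    6.1] rows>= 12
turn [0. 0. 0.] shift [ 0.  0. 99.] rows>= 3
[ 590.47595723 -396.55590805]
[ 585.3 -341.8]
[ 580.12404277 -287.04409195]
```

Call:
{"api": "send_rows", "payload": {"series": [[[0,0,0],[0.002,0.001,-0.106],50],[[0,0,0],[0.002,0.001,-0.106],50],[[1.5,-43.4,0.5],[0,0,0],50],[[1.5,-43.4,0.5],[0,0,0],50],[[1.5,-43.4,0.5],[0,0,0],50],[[1.5,-43.4,0.5],[0,0,0],50],[[1.5,-43.4,0.5],[0,0,0],50],[[1.5,-43.4,0.5],[0,0,0],50]]}}

```text
clock: 8.45
position: [451.5, 232.2, 170.6]
ee_rot: [-0.118, 0.993, -0.002, -0.001]
contact_force: [-0.1, -0.6, -0.5]
gripper_width: 50.3
grasp_force: 0.0
```

Call:
{"api": "send_rows", "payload": {"series": [[[1.5,-43.4,0.5],[0,0,0],50],[[1.5,-43.4,0.5],[0,0,0],50],[[1.5,-43.4,0.5],[0,0,0],50],[[1.5,-43.4,0.5],[0,0,0],50],[[1.5,-43.4,0.5],[0,0,0],50],[[1.5,-43.4,0.5],[0,0,0],50],[[0,0,0],[0,0,0],50],[[0,0,0],[0,0,0],50]]}}

```text
clock: 9.25
position: [503.7, -22.4, 168.2]
ee_rot: [-0.117, 0.993, -0.002, -0.001]
contact_force: [-0.1, 0.4, 0.6]
gripper_width: 50.2
grasp_force: 0.0
```

```bash
python3 - <<'E'
from h import *
go((506,-19.5,71,103.6))
E
```

```text
now [503.7 -22.4 168.2] open 50.2 F [-0.1  0.4  0.6] 0.0 t 9.2 th 103.4
turn [-0.004 -0.003 -0.003] shift [-3.   2.3 97.2] rows>= 3
```

Call:
{"api": "send_rows", "payload": {"series": [[[-3,2.3,20],[-0.004,-0.003,0],50],[[0,0,40],[0,0,0],50],[[0,0,25],[0,0,0],50],[[0,0,12],[0,0,0],50],[[0,0,0],[0,0,0],50],[[0,0,0],[0,0,0],26],[[0,0,0],[0,0,0],26],[[0,0,0],[0,0,0],26]]}}

```text
clock: 10.05
position: [506.7, -18.0, 72.5]
ee_rot: [-0.118, 0.993, 0.0, 0.001]
contact_force: [0.2, 0.4, -0.6]
gripper_width: 30.8
grasp_force: 60.1
```

Call:
{"api": "send_rows", "payload": {"series": [[[0,0,0],[0,0,0],26],[[0,0,0],[0,0,0],26],[[0,0,-20],[0,0,0],26],[[0,0,-40],[0,0,0],26],[[0,0,0],[0,0,0],26],[[0,0,0],[0,0,0],26]]}}

```text
clock: 10.65
position: [506.2, -18.5, 132.3]
ee_rot: [-0.118, 0.993, 0.0, 0.001]
contact_force: [-0.5, 0.1, -0.4]
gripper_width: 30.9
grasp_force: 65.2
```

```bash
python3 - <<'E'
from h import *
go((590.5,-396.5,130,95.4),(590.5,-396.5,22,95.4))
E
```

```text
now [506.2 -18.5 132.3] open 30.9 F [-0.5  0.1 -0.4] 65.2 t 10.7 th 103.5
turn [0.001 0.003 0.142] shift [ -48.3 -384.3    2.3] rows>= 9
turn [0. 0. 0.] shift [  0.   0. 108.] rows>= 3
```

Call:
{"api": "send_rows", "payload": {"series": [[[0,0,0],[0,0,0.142],26],[[-5.4,-42.7,0.2],[0,0,0],26],[[-5.4,-42.7,0.2],[0,0,0],26],[[-5.4,-42.7,0.2],[0,0,0],26],[[-5.4,-42.7,0.2],[0,0,0],26],[[-5.4,-42.7,0.2],[0,0,0],26],[[-5.4,-42.7,0.2],[0,0,0],26],[[-5.4,-42.7,0.2],[0,0,0],26]]}}

```text
clock: 11.45
position: [571.1, -314.0, 127.9]
ee_rot: [-0.047, 0.999, 0.001, -0.001]
contact_force: [0.8, 0.9, -0.2]
gripper_width: 31.3
grasp_force: 65.3
```

Call:
{"api": "send_rows", "payload": {"series": [[[-5.4,-42.7,0.2],[0,0,0],26],[[-5.4,-42.7,0.2],[0,0,0],26],[[0,0,0],[0,0,0],26],[[0,0,0],[0,0,0],26]]}}

```text
clock: 11.85
position: [589.4, -397.0, 126.6]
ee_rot: [-0.046, 0.999, 0.001, -0.002]
contact_force: [0.3, 0.6, -0.5]
gripper_width: 31.2
grasp_force: 65.3
```

```bash
python3 - <<'E'
from h import *
go((590.5,-396.5,18.5,95.4))
E
```

```text
now [ 589.4 -397.   126.6] open 31.2 F [ 0.3  0.6 -0.5] 65.3 t 11.8 th 95.3
turn [ 0.003 -0.003 -0.002] shift [ -1.2   0.4 108.1] rows>= 3
```

Call:
{"api": "send_rows", "payload": {"series": [[[-1.2,0.4,40],[0.003,-0.003,0],26],[[0,0,40],[0,0,0],26],[[0,0,20],[0,0,0],26],[[0,0,8],[0,0,0],26],[[0,0,1],[0,0,0],26],[[0,0,0],[0,0,0],26],[[0,0,0],[0,0,0],26]]}}

```text
clock: 12.55
position: [593.3, -396.3, 22.5]
ee_rot: [-0.048, 0.999, -0.002, 0.003]
contact_force: [-0.2, -0.2, -0.0]
gripper_width: 30.6
grasp_force: 65.3
```

```bash
python3 - <<'E'
from h import *
go((590.5,-396.5,18.5,95.4))
E
```

```text
now [ 593.3 -396.3   22.5] open 30.6 F [-0.2 -0.2 -0. ] 65.3 t 12.6 th 95.5
turn [-0.004  0.006  0.001] shift [2.8 0.1 4. ] rows>= 1
```

Call:
{"api": "send_rows", "payload": {"series": [[[2.5,0,3],[-0.003,0.005,0],26],[[0,0,1.5],[0,0,0],26],[[0,0,0.5],[0,0,0],26],[[0,0,0],[0,0,0],26]]}}

```text
clock: 12.95
position: [590.0, -396.6, 17.6]
ee_rot: [-0.047, 0.999, -0.0, -0.0]
contact_force: [-2.5, 1.4, 5.8]
gripper_width: 30.8
grasp_force: 66.2
```

Call:
{"api": "send_rows", "payload": {"series": [[[0,0,0],[0,0,0],42],[[0,0,0],[0,0,0],42],[[0,0,0],[0,0,0],42],[[0,0,-30],[0,0,0],42],[[0,0,-45],[0,0,0],42],[[0,0,-45],[0,0,0],50],[[0,0,-30],[0,0,0],50]]}}

```text
clock: 13.65
position: [590.9, -397.1, 169.4]
ee_rot: [-0.048, 0.999, -0.001, 0.001]
contact_force: [0.9, -0.6, -0.3]
gripper_width: 49.9
grasp_force: 0.0
```

```bash
python3 - <<'E'
from h import *
go((566,-1.8,160,114.5),(566,-1.8,71,114.5))
E
```

```text
now [ 590.9 -397.1  169.4] open 49.9 F [ 0.9 -0.6 -0.3] 0.0 t 13.7 th 95.5
turn [-0.003  0.002 -0.332] shift [-141.3  370.1    9.4] rows>= 9
turn [0. 0. 0.] shift [ 0.  0. 89.] rows>= 2
```

Call:
{"api": "send_rows", "payload": {"series": [[[0,0,0],[0,0,-0.111],50],[[0,0,0],[0,0,-0.111],50],[[0,0,0],[0,0,-0.11],50],[[-15.7,41.1,1],[0,0,0],50],[[-15.7,41.1,1],[0,0,0],50],[[-15.7,41.1,1],[0,0,0],50],[[-15.7,41.1,1],[0,0,0],50],[[-15.7,41.1,1],[0,0,0],50]]}}

```text
clock: 14.45
position: [576.0, -175.3, 160.5]
ee_rot: [-0.212, 0.977, 0.0, -0.001]
contact_force: [0.9, 0.6, 0.9]
gripper_width: 49.9
grasp_force: 0.0
```

Call:
{"api": "send_rows", "payload": {"series": [[[-15.7,41.1,1],[0,0,0],50],[[-15.7,41.1,1],[0,0,0],50],[[-15.7,41.1,1],[0,0,0],50],[[-15.7,41.1,1],[0,0,0],50],[[0,0,0],[0,0,0],50],[[0,0,0],[0,0,0],50]]}}

```text
clock: 15.05
position: [565.4, -0.2, 156.6]
ee_rot: [-0.213, 0.977, 0.0, -0.001]
contact_force: [-0.0, -0.7, 0.5]
gripper_width: 49.7
grasp_force: 0.0
```

```bash
python3 - <<'E'
from h import *
go((566,-1.8,71,114.5))
E
```

```text
now [ 5.654e+02 -2.000e-01  1.566e+02] open 49.7 F [-0.  -0.7  0.5] 0.0 t 15.1 th 114.6
turn [ 0.001 -0.001  0.001] shift [ 0.1 -1.8 85.6] rows>= 2
```

Call:
{"api": "send_rows", "payload": {"series": [[[0,-1.8,40],[0,0,0],50],[[0,0,33],[0,0,0],50],[[0,0,12],[0,0,0],50],[[0,0,0],[0,0,0],50],[[0,0,0],[0,0,0],26],[[0,0,0],[0,0,0],26],[[0,0,0],[0,0,0],26],[[0,0,0],[0,0,0],26]]}}

```text
clock: 15.85
position: [567.3, -2.7, 73.4]
ee_rot: [-0.212, 0.977, 0.0, 0.001]
contact_force: [-0.0, -1.1, 4.9]
gripper_width: 30.8
grasp_force: 60.3
```

Call:
{"api": "send_rows", "payload": {"series": [[[0,0,0],[0,0,0],26],[[0,0,-20],[0,0,0],26],[[0,0,-40],[0,0,0],26],[[0,0,0],[0,0,0],26],[[0,0,0],[0,0,0],26]]}}

```text
clock: 16.35
position: [566.3, -2.5, 132.6]
ee_rot: [-0.212, 0.977, 0.001, 0.0]
contact_force: [-0.2, -0.1, -0.9]
gripper_width: 30.8
grasp_force: 59.7
```

```bash
python3 - <<'E'
from h import *
go((585.3,-341.8,132,95.4))
E
```

```text
now [566.3  -2.5 132.6] open 30.8 F [-0.2 -0.1 -0.9] 59.7 t 16.4 th 114.4
turn [0.001 0.001 0.332] shift [  13.  -339.6    0.6] rows>= 8
```

Call:
{"api": "send_rows", "payload": {"series": [[[0,0,0],[0,0,0.111],26],[[0,0,0],[0,0,0.111],26],[[0,0,0],[0,0,0.11],26],[[1.6,-42.5,0],[0,0,0],26],[[1.6,-42.5,0],[0,0,0],26],[[1.6,-42.5,0],[0,0,0],26],[[1.6,-42.5,0],[0,0,0],26],[[1.6,-42.5,0],[0,0,0],26]]}}

```text
clock: 17.15
position: [577.2, -216.4, 129.8]
ee_rot: [-0.047, 0.999, 0.001, -0.002]
contact_force: [1.4, 0.4, -0.2]
gripper_width: 31.3
grasp_force: 59.6
```

Call:
{"api": "send_rows", "payload": {"series": [[[1.6,-42.5,0],[0,0,0],26],[[1.6,-42.5,0],[0,0,0],26],[[1.6,-42.5,0],[0,0,0],26],[[0,0,20],[0,0,0],26],[[0,0,35],[0,0,0],26],[[0,0,0],[0,0,0],26],[[0,0,0],[0,0,0],26],[[0,0,0],[0,0,0],26]]}}

```text
clock: 17.95
position: [586.5, -342.6, 77.9]
ee_rot: [-0.048, 0.999, -0.0, 0.0]
contact_force: [0.7, -0.6, 0.1]
gripper_width: 31.0
grasp_force: 59.6
```

```bash
python3 - <<'E'
from h import *
go((585.3,-341.8,19.4,95.4))
E
```

```text
now [ 586.5 -342.6   77.9] open 31.0 F [ 0.7 -0.6  0.1] 59.6 t 17.9 th 95.5
turn [-0.001  0.     0.002] shift [ 1.1  0.9 58.5] rows>= 2
```

Call:
{"api": "send_rows", "payload": {"series": [[[1,0.9,30],[0,0,0],26],[[0,0,22],[0,0,0],26],[[0,0,6],[0,0,0],26],[[0,0,0],[0,0,0],26],[[0,0,0],[0,0,0],26],[[0,0,1.3],[0,0,0],26],[[0,0,0],[0,0,0],26],[[0,0,0],[0,0,0],26]]}}

```text
clock: 18.75
position: [585.2, -341.9, 18.5]
ee_rot: [-0.048, 0.999, -0.0, 0.0]
contact_force: [-0.0, 0.4, 3.9]
gripper_width: 31.0
grasp_force: 60.0
```

Call:
{"api": "send_rows", "payload": {"series": [[[0,0,0.8],[0,0,0],26],[[0,0,0],[0,0,0],26]]}}

```text
clock: 18.95
position: [585.2, -341.9, 18.4]
ee_rot: [-0.048, 0.999, -0.0, 0.0]
contact_force: [-1.6, 1.3, 7.1]
gripper_width: 30.8
grasp_force: 60.6
```

Call:
{"api": "send_rows", "payload": {"series": [[[0,0,0],[0,0,0],42],[[0,0,0],[0,0,0],42],[[0,0,0],[0,0,0],42],[[0,0,-30],[0,0,0],42],[[0,0,-45],[0,0,0],42],[[0,0,-45],[0,0,0],50],[[0,0,-30],[0,0,0],50]]}}

```text
clock: 19.65
position: [585.4, -342.3, 170.0]
ee_rot: [-0.048, 0.999, -0.001, 0.001]
contact_force: [2.0, -0.0, 0.2]
gripper_width: 49.9
grasp_force: 0.0
```

```bash
python3 - <<'E'
from h import *
go((629.5,-1.5,160,89),(629.5,-1.5,71,89))
E
```

```text
now [ 585.4 -342.3  170. ] open 49.9 F [ 2.  -0.   0.2] 0.0 t 19.6 th 95.4
turn [-0.002  0.002  0.113] shift [-38.1 341.6  10. ] rows>= 8
turn [0. 0. 0.] shift [ 0.  0. 89.] rows>= 2
```

Call:
{"api": "send_rows", "payload": {"series": [[[0,0,0],[0,0,0.113],50],[[-4.8,42.7,1.2],[0,0,0],50],[[-4.8,42.7,1.2],[0,0,0],50],[[-4.8,42.7,1.2],[0,0,0],50],[[-4.8,42.7,1.2],[0,0,0],50],[[-4.8,42.7,1.2],[0,0,0],50],[[-4.8,42.7,1.2],[0,0,0],50],[[-4.8,42.7,1.2],[0,0,0],50]]}}

```text
clock: 20.45
position: [623.4, -41.8, 157.7]
ee_rot: [0.009, 1.0, 0.0, -0.001]
contact_force: [-0.4, -0.8, 0.6]
gripper_width: 49.9
grasp_force: 0.0
```

Call:
{"api": "send_rows", "payload": {"series": [[[-4.8,42.7,1.2],[0,0,0],50],[[0,0,0],[0,0,0],50],[[0,0,0],[0,0,0],50],[[0,0,0],[0,0,0],50]]}}

```text
clock: 20.85
position: [628.9, -1.7, 156.6]
ee_rot: [0.01, 1.0, -0.0, -0.001]
contact_force: [-0.2, 0.1, -0.5]
gripper_width: 50.0
grasp_force: 0.0
```

```bash
python3 - <<'E'
from h import *
go((629.5,-1.5,71,89))
E
```

```text
now [628.9  -1.7 156.6] open 50.0 F [-0.2  0.1 -0.5] 0.0 t 20.9 th 88.9
turn [-0.    -0.002 -0.002] shift [-0.6  0.2 85.6] rows>= 2
```

Call:
{"api": "send_rows", "payload": {"series": [[[0,0,40],[0,0,0],50],[[0,0,33],[0,0,0],50],[[0,0,12],[0,0,0],50],[[0,0,0],[0,0,0],50],[[0,0,0],[0,0,0],26],[[0,0,0],[0,0,0],26],[[0,0,0],[0,0,0],26],[[0,0,0],[0,0,0],26]]}}

```text
clock: 21.65
position: [630.3, -0.8, 73.9]
ee_rot: [0.009, 1.0, 0.0, 0.001]
contact_force: [-0.8, -0.6, 5.3]
gripper_width: 31.1
grasp_force: 61.8
```

Call:
{"api": "send_rows", "payload": {"series": [[[0,0,0],[0,0,0],26],[[0,0,-20],[0,0,0],26],[[0,0,-40],[0,0,0],26],[[0,0,0],[0,0,0],26],[[0,0,0],[0,0,0],26]]}}

```text
clock: 22.15
position: [629.4, -0.5, 133.0]
ee_rot: [0.009, 1.0, 0.001, 0.0]
contact_force: [-0.7, 0.1, -0.9]
gripper_width: 30.8
grasp_force: 61.3
```

```bash
python3 - <<'E'
from h import *
go((580.1,-286.5,132,95.4))
E
```

```text
now [ 6.294e+02 -5.000e-01  1.330e+02] open 30.8 F [-0.7  0.1 -0.9] 61.3 t 22.1 th 88.9
turn [ 0.001  0.001 -0.113] shift [  76.  -280.1    1. ] rows>= 7
```

Call:
{"api": "send_rows", "payload": {"series": [[[0,0,0],[0,0,-0.113],26],[[10.8,-40,0],[0,0,0],26],[[10.8,-40,0],[0,0,0],26],[[10.8,-40,0],[0,0,0],26],[[10.8,-40,0],[0,0,0],26],[[10.8,-40,0],[0,0,0],26],[[10.8,-40,0],[0,0,0],26],[[10.8,-40,0],[0,0,0],26]]}}

```text
clock: 22.95
position: [578.9, -287.9, 130.2]
ee_rot: [-0.047, 0.999, 0.001, -0.002]
contact_force: [1.3, -0.2, -0.3]
gripper_width: 31.0
grasp_force: 61.3
```

Call:
{"api": "send_rows", "payload": {"series": [[[0,0,20],[0,0,0],26],[[0,0,35],[0,0,0],26],[[0,0,0],[0,0,0],26],[[0,0,0],[0,0,0],26],[[0,0,0],[0,0,0],26]]}}

```text
clock: 23.45
position: [581.3, -286.7, 78.2]
ee_rot: [-0.048, 0.999, -0.0, 0.0]
contact_force: [0.3, 0.1, 0.2]
gripper_width: 30.7
grasp_force: 61.3
```

```bash
python3 - <<'E'
from h import *
go((580.1,-286.5,19.9,95.4))
E
```

```text
now [ 581.3 -286.7   78.2] open 30.7 F [0.3 0.1 0.2] 61.3 t 23.4 th 95.5
turn [-0.001  0.     0.002] shift [ 1.2  0.3 58.3] rows>= 2
```

Call:
{"api": "send_rows", "payload": {"series": [[[1,0.3,30],[0,0,0],26],[[0,0,22],[0,0,0],26],[[0,0,6],[0,0,0],26],[[0,0,0],[0,0,0],26],[[0,0,0],[0,0,0],26],[[0,0,1.3],[0,0,0],26],[[0,0,0],[0,0,0],26],[[0,0,0],[0,0,0],26]]}}

```text
clock: 24.25
position: [580.3, -286.7, 18.9]
ee_rot: [-0.048, 0.999, -0.0, 0.001]
contact_force: [0.3, 0.9, 4.9]
gripper_width: 30.9
grasp_force: 61.8
```

Call:
{"api": "send_rows", "payload": {"series": [[[0,0,0.8],[0,0,0],26],[[0,0,0],[0,0,0],26]]}}

```text
clock: 24.45
position: [580.3, -286.7, 18.9]
ee_rot: [-0.048, 0.999, -0.0, 0.0]
contact_force: [-0.8, 1.9, 9.2]
gripper_width: 30.6
grasp_force: 62.6
```

Call:
{"api": "send_rows", "payload": {"series": [[[0,0,0],[0,0,0],42],[[0,0,0],[0,0,0],42],[[0,0,0],[0,0,0],42],[[0,0,-30],[0,0,0],42],[[0,0,-45],[0,0,0],42],[[0,0,-45],[0,0,0],60],[[0,0,-40],[0,0,0],60]]}}

```text
clock: 25.15
position: [579.3, -286.7, 178.6]
ee_rot: [-0.047, 0.999, -0.0, -0.001]
contact_force: [0.5, -0.8, 0.5]
gripper_width: 59.9
grasp_force: 0.0
```

```bash
python3 - <<'E'
from h import *
go((450,50,190,120),(450,50,190,163))
E
```

```text
now [ 579.3 -286.7  178.6] open 59.9 F [ 0.5 -0.8  0.5] 0.0 t 25.1 th 95.4
turn [ 0.    -0.001 -0.429] shift [-56.3 356.3 -11.4] rows>= 9
turn [ 0.    0.   -0.75] shift [0. 0. 0.] rows>= 6
```

Call:
{"api": "send_rows", "payload": {"series": [[[0,0,0],[0,0,-0.131],60],[[0,0,0],[0,0,-0.131],60],[[0,0,0],[0,0,-0.131],60],[[0,0,0],[0,0,-0.131],60],[[0,0,0],[0,0,-0.131],60],[[0,0,0],[0,0,-0.131],60],[[0,0,0],[0,0,-0.131],60],[[0,0,0],[0,0,-0.131],60]]}}

```text
clock: 25.95
position: [579.1, -286.5, 176.1]
ee_rot: [-0.543, 0.84, 0.001, -0.001]
contact_force: [-0.7, -1.1, 0.1]
gripper_width: 59.8
grasp_force: 0.0
```

Call:
{"api": "send_rows", "payload": {"series": [[[0,0,0],[0,0,-0.131],60],[[-34,26,-1],[0,0,0],60],[[-34,26,-1],[0,0,0],60],[[-34,26,-1],[0,0,0],60],[[-34,26,-1],[0,0,0],60],[[-34,26,-1],[0,0,0],60],[[-34,26,-1],[0,0,0],60],[[-34,26,-1],[0,0,0],60]]}}

```text
clock: 26.75
position: [474.0, -4.5, 183.8]
ee_rot: [-0.595, 0.804, 0.001, -0.001]
contact_force: [-0.3, -0.3, 0.5]
gripper_width: 60.0
grasp_force: 0.0
```

Call:
{"api": "send_rows", "payload": {"series": [[[-34,26,-1],[0,0,0],60],[[-34,26,-1],[0,0,0],60],[[-34,26,-1],[0,0,0],60],[[-34,26,-1],[0,0,0],60],[[-34,26,-1],[0,0,0],60],[[0,0,0],[0,0,0],60],[[0,0,0],[0,0,0],60]]}}

```text
clock: 27.45
position: [399.9, 195.5, 188.9]
ee_rot: [-0.596, 0.803, 0.0, -0.001]
contact_force: [0.1, -1.1, 0.2]
gripper_width: 60.4
grasp_force: 0.0
```

```bash
python3 - <<'E'
from h import *
go((551.7,312.5,170,163.3))
crop("top",80,100,520,320,1.8,"t4")
im=get_image("top")[150:230,130:240,::-1];cv2.imwrite("pics/mat4.png",cv2.resize(im,None,fx=7,fy=7,interpolation=cv2.INTER_CUBIC))
a=cv2.imread("pics/mat.png").astype(int);b=cv2.imread("pics/mat4.png").astype(int);print("mat diff",abs(a-b).mean(),(abs(a-b).max(2)>50).sum())
E
```

```text
now [399.9 195.5 188.9] open 60.4 F [ 0.1 -1.1  0.2] 0.0 t 27.4 th 163.1
turn [ 0.002 -0.001 -0.003] shift [-155.7 -111.8   18.9] rows>= 5
mat diff 11.408181818181818 30791
```

View pics/t4.png

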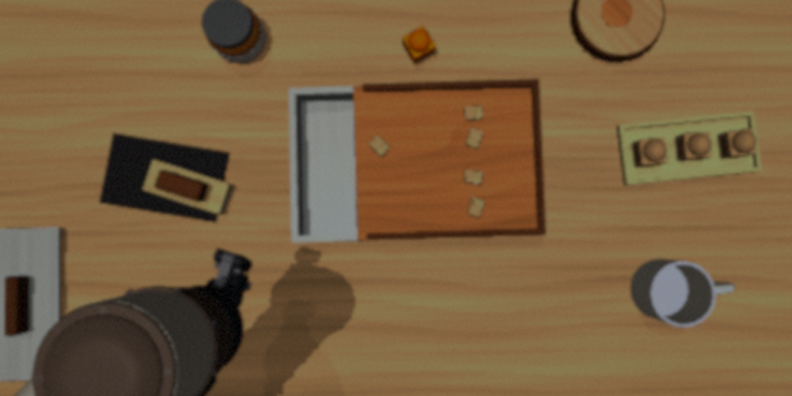

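All three figures are in the tray. The scraper has been knocked about 3 cm and now slightly overhangs the mat's lower right edge at about crop (187,186). I re-measure it there.

View pics/mat4.png

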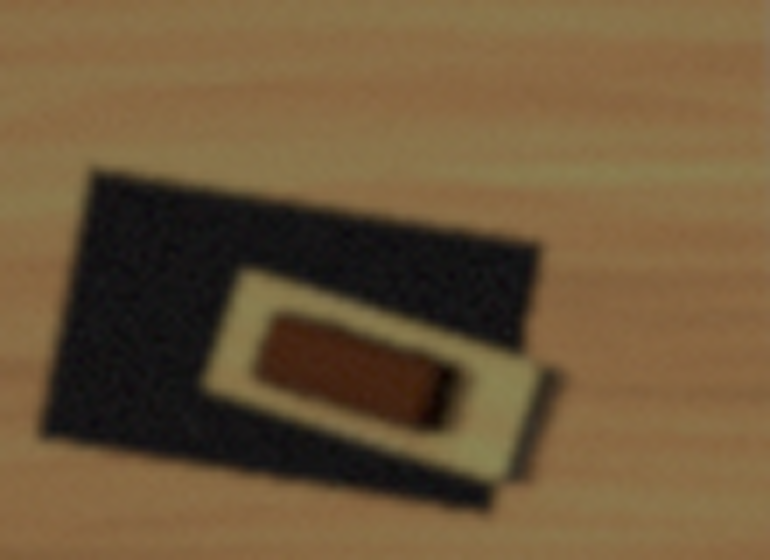

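The scraper's base corners are at crop (242,265), (548,368), (503,485) and (203,388), and it still lies on the mat.

```bash
python3 - <<'E'
from h import *
P=np.array([w("top",130+(a+.5)/7-.5,150+(b+.5)/7-.5,27) for a,b in [(242,265),(548,368),(503,485),(203,388)]])
print(P[:,:2].mean(0),[np.linalg.norm(P[i]-P[i-1]).round(1) for i in range(4)],[round(float(np.degrees(np.arctan2(*(P[i]-P[i-1])[1::-1]))),1) for i in range(4)])
c=P[:,:2].mean(0)+[0.7,0.7]; print(c)
go((*c,120,162),(*c,32,162))
E
```

```text
[540.64519597 287.75209718] [np.float64(40.8), np.float64(103.2), np.float64(39.5), np.float64(100.4)] [-16.6, -109.1, 159.4, 71.6]
[541.34519597 288.45209718]
now [400.4 194.2 188.8] open 60.2 F [-1.4 -0.2  1.3] 0.0 t 27.6 th 162.9
turn [ 0.002 -0.001  0.016] shift [-133.2 -104.9   68.8] rows>= 5
turn [0. 0. 0.] shift [ 0.  0. 88.] rows>= 2
```

Call:
{"api": "send_rows", "payload": {"series": [[[0,0,0],[0,0,0.024],50],[[-26.5,-21.1,10],[0,0,0],50],[[-26.5,-21.1,10],[0,0,0],50],[[-26.5,-21.1,10],[0,0,0],50],[[-26.5,-21.1,10],[0,0,0],50],[[-26.5,-21.1,10],[0,0,0],50],[[0,0,0],[0,0,0],50],[[0,0,0],[0,0,0],50]]}}

```text
clock: 28.35
position: [542.6, 286.0, 137.7]
ee_rot: [-0.584, 0.812, 0.0, -0.002]
contact_force: [-0.1, -0.7, -0.0]
gripper_width: 50.0
grasp_force: 0.0
```

```bash
python3 - <<'E'
from h import *
go((541.3,288.5,33,161.4))
E
```

```text
now [542.6 286.  137.7] open 50.0 F [-0.1 -0.7 -0. ] 0.0 t 28.4 th 161.4
turn [ 0.003 -0.003  0.001] shift [ -2.    2.1 104.7] rows>= 3
```

Call:
{"api": "send_rows", "payload": {"series": [[[-2,2,40],[0.003,-0.003,0],50],[[0,0,40],[0,0,0],50],[[0,0,15],[0,0,0],50],[[0,0,7],[0,0,0],50],[[0,0,0],[0,0,0],50],[[0,0,0],[0,0,0],50],[[0,0,0],[0,0,0],50]]}}

```text
clock: 29.05
position: [541.9, 290.5, 38.8]
ee_rot: [-0.585, 0.811, 0.0, 0.003]
contact_force: [0.0, 0.0, -0.2]
gripper_width: 49.6
grasp_force: 0.0
```

```bash
python3 - <<'E'
from h import *
go((541.3,288.5,33,161.4))
E
```

```text
now [541.9 290.5  38.8] open 49.6 F [ 0.   0.  -0.2] 0.0 t 29.1 th 161.6
turn [-0.003  0.005  0.004] shift [ 2.1 -0.   5.8] rows>= 1
```

Call:
{"api": "send_rows", "payload": {"series": [[[2,0,5],[-0.003,0.005,0.003],50],[[0,0,0],[0,0,0],50],[[0,0,0],[0,0,0],18],[[0,0,0],[0,0,0],18],[[0,0,0],[0,0,0],18],[[0,0,0],[0,0,0],18],[[0,0,0],[0,0,0],18]]}}

```text
clock: 29.75
position: [540.6, 288.2, 32.2]
ee_rot: [-0.584, 0.812, -0.0, -0.001]
contact_force: [-0.3, 0.2, 1.4]
gripper_width: 23.0
grasp_force: 59.2
```

Call:
{"api": "send_rows", "payload": {"series": [[[0,0,-10],[0,0,0],18],[[0,0,-35],[0,0,0],18],[[0,0,-40],[0,0,0],18],[[0,0,-35],[0,0,0],18],[[0,0,0],[0,0,0],18],[[0,0,0],[0,0,0],18]]}}

```text
clock: 30.35
position: [540.5, 288.3, 152.7]
ee_rot: [-0.584, 0.812, 0.0, -0.001]
contact_force: [-0.5, -0.3, -3.4]
gripper_width: 22.9
grasp_force: 59.6
```

```bash
python3 - <<'E'
from h import *
yaw=1.4;c,s=np.cos(np.radians(yaw)),np.sin(np.radians(yaw))
O=np.array([565.0,111.4])-107.5*np.array([-s,c])
St=lambda x,y:O+x*np.array([c,s])+y*np.array([-s,c])
print(O,St(30,-108),St(-30,-108),St(30,62),St(-30,62))
for q in [(566,238),(569,308),(566,417),(573,500),(304,330)]:
    p=w("top",230+q[0]/5-.4,115+q[1]/5-.4,70)[:2]+.8-O; print(p@[c,s],p@[-s,c])
go((*St(30,-108),151,91.4),(*St(30,-108),92,91.4))
E
```

```text
[567.62645915   3.93208985] [ 600.25617909 -103.3027057 ] [ 540.2740897  -104.76863639] [596.1027088   66.64654756] [536.12061941  65.18061687]
54.9223068853826 -69.78210960159906
24.631576601761218 -69.83606919039772
-22.11239454921967 -66.64462688879864
-57.58509006744159 -68.1829952395261
18.912418609063643 43.931068181515876
now [540.5 288.3 152.7] open 22.9 F [-0.5 -0.3 -3.4] 59.6 t 30.4 th 161.4
turn [ 1.000e-03 -2.000e-03  1.222e+00] shift [ -50.2 -392.9    1.7] rows>= 9
turn [0. 0. 0.] shift [ 0.  0. 59.] rows>= 2
```

Call:
{"api": "send_rows", "payload": {"series": [[[0,0,0],[0,0,0.1358],18],[[0,0,0],[0,0,0.1358],18],[[0,0,0],[0,0,0.1358],18],[[0,0,0],[0,0,0.1358],18],[[0,0,0],[0,0,0.1358],18],[[0,0,0],[0,0,0.1358],18],[[0,0,0],[0,0,0.1358],18],[[0,0,0],[0,0,0.1358],18]]}}

```text
clock: 31.15
position: [539.5, 287.4, 149.4]
ee_rot: [-0.077, 0.997, -0.002, -0.003]
contact_force: [0.3, -0.0, -4.0]
gripper_width: 23.3
grasp_force: 59.4
```

Call:
{"api": "send_rows", "payload": {"series": [[[0,0,0],[0,0,0.1358],18],[[-5.6,-43.6,0.2],[0,0,0],18],[[-5.6,-43.6,0.2],[0,0,0],18],[[-5.6,-43.6,0.2],[0,0,0],18],[[-5.6,-43.6,0.2],[0,0,0],18],[[-5.6,-43.6,0.2],[0,0,0],18],[[-5.6,-43.6,0.2],[0,0,0],18],[[-5.6,-43.6,0.2],[0,0,0],18]]}}

```text
clock: 31.95
position: [586.0, -17.7, 148.8]
ee_rot: [-0.012, 1.0, -0.001, -0.003]
contact_force: [1.0, 0.0, -3.0]
gripper_width: 22.8
grasp_force: 59.8
```

Call:
{"api": "send_rows", "payload": {"series": [[[-5.6,-43.6,0.2],[0,0,0],18],[[-5.6,-43.6,0.2],[0,0,0],18],[[0,0,0],[0,0,0],18],[[0,0,0],[0,0,0],18],[[0,0,0],[0,0,0],18]]}}

```text
clock: 32.45
position: [599.9, -102.2, 149.3]
ee_rot: [-0.012, 1.0, -0.001, -0.003]
contact_force: [0.3, -0.2, -2.5]
gripper_width: 23.0
grasp_force: 59.9
```

```bash
python3 - <<'E'
from h import *
go((600.3,-103.3,98,91.4))
crop("side",230,130,400,260,4,"s5")
E
```

```text
now [ 599.9 -102.2  149.3] open 23.0 F [ 0.3 -0.2 -2.5] 59.9 t 32.5 th 91.4
turn [-0.001 -0.005  0.   ] shift [-0.4 -1.1 51.3] rows>= 2
```

View pics/s5.png

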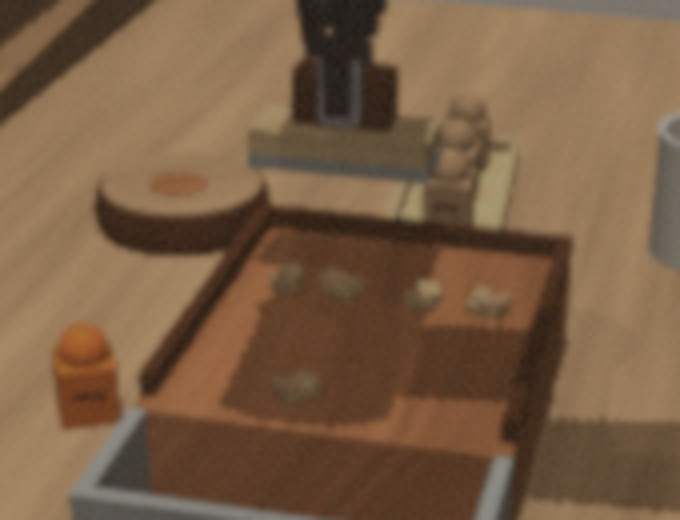

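The scraper hangs level and square in the grip (crop (340,145)), and all five chips are ahead of it. Next I lower it onto the board.

Call:
{"api": "send_rows", "payload": {"series": [[[0,-1,30],[0,-0.005,0],18],[[0,0,21],[0,0,0],18],[[0,0,4],[0,0,0],18],[[0,0,0],[0,0,0],18],[[0,0,0],[0,0,0],18],[[0,0,0],[0,0,0],18]]}}

```text
clock: 33.1
position: [601.9, -103.5, 97.2]
ee_rot: [-0.013, 1.0, -0.001, 0.003]
contact_force: [-0.6, 0.8, -2.7]
gripper_width: 23.0
grasp_force: 59.9
```

```bash
python3 - <<'E'
from h import *
go((600.3,-103.3,89,91.4))
E
```

```text
now [ 601.9 -103.5   97.2] open 23.0 F [-0.6  0.8 -2.7] 59.9 t 33.1 th 91.5
turn [-0.002  0.006  0.001] shift [1.6 0.2 8.2] rows>= 1
```

Call:
{"api": "send_rows", "payload": {"series": [[[1.2,0,4],[0,0.005,0],18],[[0,0,3],[0,0,0],18],[[0,0,0],[0,0,0],18],[[0,0,0],[0,0,0],18],[[0,0,0],[0,0,0],18]]}}

```text
clock: 33.6
position: [599.8, -103.9, 88.8]
ee_rot: [-0.012, 1.0, -0.001, -0.001]
contact_force: [0.6, 0.3, -2.3]
gripper_width: 23.0
grasp_force: 59.9
```

Call:
{"api": "send_rows", "payload": {"series": [[[0,0,0.8],[0,0,0],18],[[0,0,0],[0,0,0],18],[[0,0,0],[0,0,0],18]]}}

```text
clock: 33.9
position: [599.9, -103.9, 88.1]
ee_rot: [-0.012, 1.0, -0.001, -0.001]
contact_force: [0.1, -0.5, -1.1]
gripper_width: 23.0
grasp_force: 60.0
```

Call:
{"api": "send_rows", "payload": {"series": [[[0,12,0],[0,0,0],18],[[0,12,0],[0,0,0],18],[[0,12,0],[0,0,0],18],[[0,12,0],[0,0,0],18],[[0,12,0],[0,0,0],18],[[0,12,0],[0,0,0],18],[[0,12,0],[0,0,0],18]]}}

```text
clock: 34.6
position: [597.7, -18.9, 88.1]
ee_rot: [-0.013, 1.0, -0.001, -0.001]
contact_force: [0.4, -2.6, 0.6]
gripper_width: 22.9
grasp_force: 60.4
```

```bash
python3 - <<'E'
from h import *
go((596.1,66.6,88,91.4))
E
```

```text
now [597.7 -18.9  88.1] open 22.9 F [ 0.4 -2.6  0.6] 60.4 t 34.6 th 91.4
turn [-0.002 -0.002  0.001] shift [-0.5 85.5  0.1] rows>= 2
```

Call:
{"api": "send_rows", "payload": {"series": [[[0,12,0],[0,0,0],18],[[0,12,0],[0,0,0],18],[[0,12,0],[0,0,0],18],[[0,12,0],[0,0,0],18],[[0,12,0],[0,0,0],18],[[0,12,0],[0,0,0],18],[[0,12,0],[0,0,0],18],[[0,5,0],[0,0,0],18]]}}

```text
clock: 35.4
position: [595.6, 70.2, 88.0]
ee_rot: [-0.013, 1.0, -0.001, -0.001]
contact_force: [-0.1, -4.8, 5.0]
gripper_width: 23.0
grasp_force: 61.0
```

Call:
{"api": "send_rows", "payload": {"series": [[[0,0,0],[0,0,0],18],[[0,0,0],[0,0,0],18],[[0,0,-15],[0,0,0],18],[[0,0,-20],[0,0,0],18],[[0,0,0],[0,0,0],18],[[0,0,0],[0,0,0],18]]}}

```text
clock: 36.0
position: [594.7, 69.8, 121.3]
ee_rot: [-0.012, 1.0, -0.0, -0.002]
contact_force: [0.3, 0.1, -3.5]
gripper_width: 23.1
grasp_force: 60.1
```

```bash
python3 - <<'E'
from h import *
go((540.3,-104.8,122,91.4))
crop("side",230,130,400,260,4,"s6")
E
```

```text
now [594.7  69.8 121.3] open 23.1 F [ 0.3  0.1 -3.5] 60.1 t 36.0 th 91.4
turn [-0.    -0.004 -0.001] shift [  58.7 -173.2   -0.7] rows>= 5
```

View pics/s6.png

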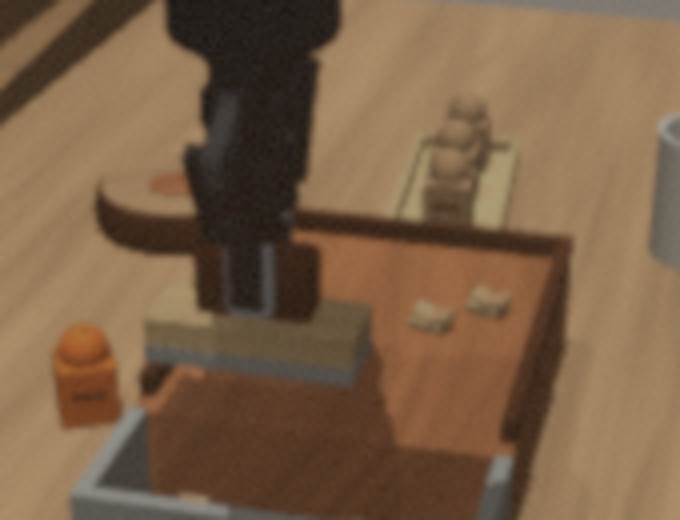

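The side view shows two chips left on the board at crop (432,318) and (488,303), and a chip visible in the trough. Second pass, on the near side.

Call:
{"api": "send_rows", "payload": {"series": [[[11.8,-34.6,0],[0,0,0],18],[[11.8,-34.6,0],[0,0,0],18],[[11.8,-34.6,0],[0,0,0],18],[[11.8,-34.6,0],[0,0,0],18],[[11.8,-34.6,0],[0,0,0],18],[[0,0,15],[0,0,0],18],[[0,0,11],[0,0,0],18],[[0,0,0],[0,0,0],18]]}}

```text
clock: 36.85
position: [538.7, -105.1, 94.2]
ee_rot: [-0.012, 1.0, -0.001, -0.004]
contact_force: [-0.2, 0.5, -2.6]
gripper_width: 23.6
grasp_force: 60.2
```

Call:
{"api": "send_rows", "payload": {"series": [[[0,0,0],[0,0,0],18],[[0,0,0],[0,0,0],18],[[0,0,0],[0,0,0],18]]}}

```text
clock: 37.15
position: [541.3, -104.7, 97.5]
ee_rot: [-0.013, 1.0, -0.001, -0.001]
contact_force: [1.1, -0.3, -1.1]
gripper_width: 23.2
grasp_force: 60.2
```

```bash
python3 - <<'E'
from h import *
go((540.3,-104.8,88.1,91.4))
E
```

```text
now [ 541.3 -104.7   97.5] open 23.2 F [ 1.1 -0.3 -1.1] 60.2 t 37.1 th 91.5
turn [-0.002 -0.001  0.001] shift [ 1.  -0.1  9.4] rows>= 1
```

Call:
{"api": "send_rows", "payload": {"series": [[[1,0,5],[0,0,0],18],[[0,0,3.5],[0,0,0],18],[[0,0,0],[0,0,0],18],[[0,0,0],[0,0,0],18],[[0,0,0],[0,0,0],18],[[0,0,0],[0,0,0],18]]}}

```text
clock: 37.75
position: [539.6, -105.4, 88.5]
ee_rot: [-0.012, 1.0, -0.001, -0.001]
contact_force: [0.3, 0.9, -2.5]
gripper_width: 22.9
grasp_force: 60.2
```

```bash
python3 - <<'E'
from h import *
go((540.3,-104.8,88.1,91.4))
E
```

```text
now [ 539.6 -105.4   88.5] open 22.9 F [ 0.3  0.9 -2.5] 60.2 t 37.8 th 91.4
turn [-0.002 -0.002  0.   ] shift [-0.7  0.6  0.4] rows>= 1
```

Call:
{"api": "send_rows", "payload": {"series": [[[0,12,0.3],[0,0,0],18],[[0,12,0],[0,0,0],18],[[0,12,0],[0,0,0],18],[[0,12,0],[0,0,0],18],[[0,12,0],[0,0,0],18],[[0,12,0],[0,0,0],18],[[0,12,0],[0,0,0],18]]}}

```text
clock: 38.45
position: [537.6, -20.2, 88.2]
ee_rot: [-0.013, 1.0, -0.001, -0.001]
contact_force: [-0.1, -0.9, -2.5]
gripper_width: 23.0
grasp_force: 60.4
```

Call:
{"api": "send_rows", "payload": {"series": [[[0,12,0],[0,0,0],18],[[0,12,0],[0,0,0],18],[[0,12,0],[0,0,0],18],[[0,12,0],[0,0,0],18],[[0,12,0],[0,0,0],18],[[0,12,0],[0,0,0],18],[[0,12,0],[0,0,0],18],[[0,6,0],[0,0,0],18]]}}

```text
clock: 39.25
position: [535.5, 69.8, 88.1]
ee_rot: [-0.013, 1.0, -0.001, -0.001]
contact_force: [0.5, -1.2, -0.6]
gripper_width: 22.8
grasp_force: 60.5
```

Call:
{"api": "send_rows", "payload": {"series": [[[0,0,0],[0,0,0],18],[[0,0,0],[0,0,0],18],[[0,0,-20],[0,0,0],18],[[0,0,-35],[0,0,0],18],[[0,0,-30],[0,0,0],18],[[4,40,0],[0,0,0],18],[[4,40,0],[0,0,0],18],[[4,40,0],[0,0,0],18]]}}

```text
clock: 40.05
position: [520.2, 188.8, 172.9]
ee_rot: [-0.011, 1.0, -0.001, -0.001]
contact_force: [0.1, 0.0, -2.2]
gripper_width: 23.1
grasp_force: 60.2
```

```bash
python3 - <<'E'
from h import *
go((555,322,170,91.4),(555,322,170,170.3))
crop("top",80,100,520,320,1.8,"t7")
E
```

```text
now [520.2 188.8 172.9] open 23.1 F [ 0.1  0.  -2.2] 60.2 t 40.0 th 91.3
turn [-0.001 -0.002 -0.002] shift [-38.  132.3   2.9] rows>= 4
turn [ 0.     0.    -1.377] shift [0. 0. 0.] rows>= 10
```

View pics/t7.png

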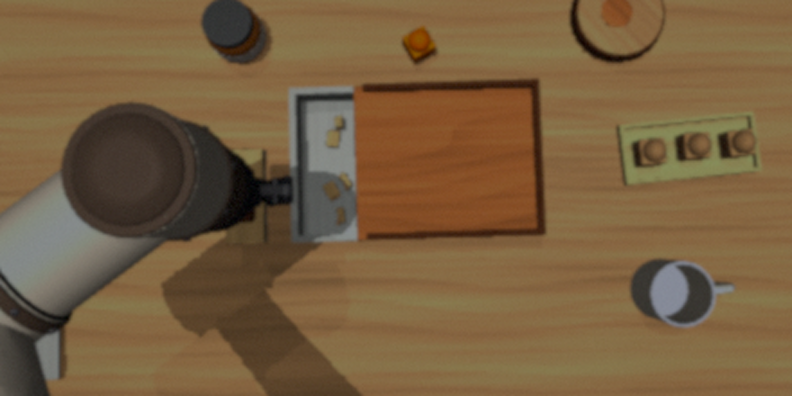

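The board is clear, with all five chips in the trough at crop (339,122), (333,138), (331,190), (346,181) and (341,214). Next the scraper goes back to its mat.

Call:
{"api": "send_rows", "payload": {"series": [[[0,0,0],[0,0,-0.1377],18],[[0,0,0],[0,0,-0.1377],18],[[0,0,0],[0,0,-0.1377],18],[[0,0,0],[0,0,-0.1377],18],[[0,0,0],[0,0,-0.1377],18],[[0,0,0],[0,0,-0.1377],18],[[0,0,0],[0,0,-0.1377],18],[[0,0,0],[0,0,-0.1377],18]]}}

```text
clock: 40.9
position: [520.3, 187.6, 172.3]
ee_rot: [-0.536, 0.844, -0.0, -0.002]
contact_force: [-0.6, 0.1, -1.9]
gripper_width: 23.1
grasp_force: 60.4
```

Call:
{"api": "send_rows", "payload": {"series": [[[0,0,0],[0,0,-0.1377],18],[[0,0,0],[0,0,-0.1377],18],[[-34.3,-2.9,0],[0,0,0],18],[[-34.3,-2.9,0],[0,0,0],18],[[-34.3,-2.9,0],[0,0,0],18],[[-34.3,-2.9,0],[0,0,0],18],[[0,0,0],[0,0,0],18],[[0,0,0],[0,0,0],18]]}}

```text
clock: 41.7
position: [554.8, 321.4, 171.2]
ee_rot: [-0.645, 0.764, 0.0, -0.003]
contact_force: [0.1, -1.3, -2.9]
gripper_width: 22.7
grasp_force: 60.4
```

```bash
python3 - <<'E'
from h import *
go((555,322,40,170.2))
E
```

```text
now [554.8 321.4 171.2] open 22.7 F [ 0.1 -1.3 -2.9] 60.4 t 41.7 th 170.3
turn [ 0.004 -0.004  0.002] shift [ -0.6  -0.2 131.2] rows>= 3
```

Call:
{"api": "send_rows", "payload": {"series": [[[-0.6,0,40],[0.003,-0.003,0],18],[[0,0,40],[0,0,0],18],[[0,0,35],[0,0,0],18],[[0,0,13],[0,0,0],18],[[0,0,0],[0,0,0],18],[[0,0,0],[0,0,0],18],[[0,0,0],[0,0,0],18],[[0,0,0],[0,0,0],18]]}}

```text
clock: 42.5
position: [556.2, 323.1, 46.6]
ee_rot: [-0.645, 0.764, -0.0, 0.003]
contact_force: [-0.4, -0.1, -1.1]
gripper_width: 23.2
grasp_force: 60.3
```

Call:
{"api": "send_rows", "payload": {"series": [[[0,0,0],[0,0,0],18],[[0,0,0],[0,0,0],18],[[0,0,0],[0,0,0],18]]}}

```text
clock: 42.8
position: [555.4, 322.4, 44.8]
ee_rot: [-0.645, 0.764, -0.0, 0.001]
contact_force: [-0.1, -0.4, -1.9]
gripper_width: 22.8
grasp_force: 60.3
```

```bash
python3 - <<'E'
from h import *
go((555,322,32.5,170.2))
E
```

```text
now [555.4 322.4  44.8] open 22.8 F [-0.1 -0.4 -1.9] 60.3 t 42.8 th 170.3
turn [-0.001  0.001  0.002] shift [ 0.5  0.3 12.3] rows>= 1
```

Call:
{"api": "send_rows", "payload": {"series": [[[0.4,0.3,5],[0,0,0],18],[[0,0,4],[0,0,0],18],[[0,0,1],[0,0,0],18],[[0,0,0],[0,0,0],18],[[0,0,0],[0,0,0],18],[[0,0,0],[0,0,0],18],[[0,0,0],[0,0,0],18]]}}

```text
clock: 43.5
position: [555.1, 322.1, 34.7]
ee_rot: [-0.645, 0.764, -0.0, 0.001]
contact_force: [0.2, 0.4, -2.4]
gripper_width: 23.0
grasp_force: 60.3
```

Call:
{"api": "send_rows", "payload": {"series": [[[0,0,1],[0,0,0],18],[[0,0,0],[0,0,0],18],[[0,0,0],[0,0,0],18]]}}

```text
clock: 43.8
position: [554.9, 321.9, 33.5]
ee_rot: [-0.645, 0.764, -0.0, 0.001]
contact_force: [0.2, 0.3, -2.8]
gripper_width: 22.9
grasp_force: 60.3
```

Call:
{"api": "send_rows", "payload": {"series": [[[0,0,0.7],[0,0,0],18],[[0,0,0],[0,0,0],18],[[0,0,0],[0,0,0],18]]}}

```text
clock: 44.1
position: [555.0, 322.0, 32.8]
ee_rot: [-0.645, 0.764, -0.0, 0.001]
contact_force: [0.1, 0.3, -3.0]
gripper_width: 23.0
grasp_force: 60.3
```

Call:
{"api": "send_rows", "payload": {"series": [[[0,0,0.6],[0,0,0],18],[[0,0,0],[0,0,0],18],[[0,0,0.4],[0,0,0],18],[[0,0,0],[0,0,0],18]]}}

```text
clock: 44.5
position: [555.1, 322.1, 32.2]
ee_rot: [-0.645, 0.764, -0.0, 0.001]
contact_force: [-1.1, -0.2, 0.5]
gripper_width: 22.8
grasp_force: 60.8
```

Call:
{"api": "send_rows", "payload": {"series": [[[0,0,0],[0,0,0],40],[[0,0,0],[0,0,0],40],[[0,0,0],[0,0,0],40],[[0,0,-30],[0,0,0],40],[[0,0,-45],[0,0,0],40],[[0,0,-45],[0,0,0],50],[[0,0,-30],[0,0,0],50]]}}

```text
clock: 45.2
position: [555.9, 322.5, 185.9]
ee_rot: [-0.645, 0.764, -0.0, 0.003]
contact_force: [0.7, 0.5, 0.2]
gripper_width: 50.1
grasp_force: 0.0
```

```bash
python3 - <<'E'
from h import *
go((450,180,180,170.2),(450,180,180,91.4))
E
```

```text
now [555.9 322.5 185.9] open 50.1 F [0.7 0.5 0.2] 0.0 t 45.2 th 170.3
turn [-0.005  0.005  0.002] shift [158.4  80.1   5.9] rows>= 4
turn [0.    0.    1.375] shift [0. 0. 0.] rows>= 10
```

Call:
{"api": "send_rows", "payload": {"series": [[[40.6,8.3,1],[0,0,0],50],[[40.6,8.3,1],[0,0,0],50],[[40.6,8.3,1],[0,0,0],50],[[40.6,8.3,1],[0,0,0],50],[[40.6,8.3,1],[0,0,0],50],[[40.6,8.3,1],[0,0,0],50],[[40.6,8.3,1],[0,0,0],50],[[0,0,0],[0,0,0.1375],50]]}}

```text
clock: 46.0
position: [446.9, 48.0, 174.4]
ee_rot: [-0.588, 0.809, 0.0, -0.0]
contact_force: [0.6, 0.3, 0.3]
gripper_width: 50.2
grasp_force: 0.0
```

Call:
{"api": "send_rows", "payload": {"series": [[[0,0,0],[0,0,0.1375],50],[[0,0,0],[0,0,0.1375],50],[[0,0,0],[0,0,0.1375],50],[[0,0,0],[0,0,0.1375],50],[[0,0,0],[0,0,0.1375],50],[[0,0,0],[0,0,0.1375],50],[[0,0,0],[0,0,0.1375],50],[[0,0,0],[0,0,0.1375],50]]}}

```text
clock: 46.8
position: [449.7, 51.5, 174.7]
ee_rot: [-0.079, 0.997, 0.0, 0.001]
contact_force: [0.3, -0.4, -0.9]
gripper_width: 50.1
grasp_force: 0.0
```

Call:
{"api": "send_rows", "payload": {"series": [[[0,0,0],[0,0,0.1375],50],[[0,0,0],[0,0,0],50],[[0,0,0],[0,0,0],50]]}}

```text
clock: 47.1
position: [449.7, 51.5, 174.6]
ee_rot: [-0.015, 1.0, 0.0, 0.001]
contact_force: [0.7, -0.2, 0.0]
gripper_width: 49.9
grasp_force: 0.0
```

```bash
python3 - <<'E'
from h import *
crop("top",40,150,240,330,4,"c8")
go((400,489,150,91.4))
E
```

```text
now [449.7  51.5 174.6] open 49.9 F [ 0.4 -0.   0.2] 0.0 t 47.1 th 91.7
turn [0.001 0.002 0.005] shift [ 39.  438.6  24.6] rows>= 10
```

View pics/c8.png

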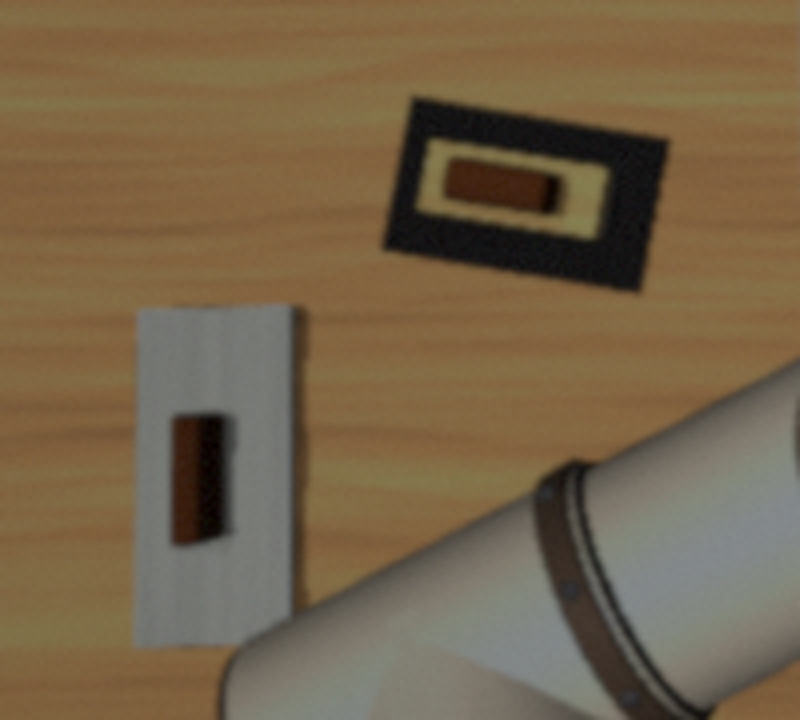

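The cover lies flat with corners at about crop (138,311), (292,304) and (137,647). The scraper is on the mat with base corners (427,138), (608,164), (600,240) and (417,212).

```bash
python3 - <<'E'
from h import *
f=lambda p,z:np.array([w("top",40+(a+.5)/4-.5,150+(b+.5)/4-.5,z) for a,b in p])
m=f([(413,97),(668,140),(641,293),(384,248)],4);s=f([(427,138),(608,164),(600,240),(417,212)],27)
print("mat",m.mean(0),"scr",s.mean(0),np.degrees(np.arctan2(*(s[1]-s[0])[1::-1])),np.degrees(np.arctan2(*(m[1]-m[0])[1::-1])),np.linalg.norm(s[1]-s[0]))
c=f([(138,311),(292,304),(137,647)],16);print("cover",c,(c[1]+c[2])/2,np.linalg.norm(c[0]-c[2]),np.degrees(np.arctan2(*(c[0]-c[2])[1::-1])))
print("grip",f([(172,415),(204,415),(205,543),(172,543)],50).mean(0))
# expected from release pose vs camera of same
E
```

```text
mat [554.03951994 320.82160562   4.        ] scr [555.666685   321.49366733  27.        ] -98.70633888455873 -100.1083638467879 101.99656244212383
cover [[489.75456659 532.54915628  16.        ]
 [492.83592796 446.9948227   16.        ]
 [305.53492715 526.93023242  16.        ]] [399.18542756 486.96252756  16.        ] 184.30531152853055 1.7470495702850255
grip [399.64912457 485.23726551  50.        ]
```

The scraper is centred to about 2 mm and the cover hasn't moved. Now I fetch the cover.

Call:
{"api": "send_rows", "payload": {"series": [[[3.9,43.8,0],[0,0,0.005],50],[[3.9,43.8,0],[0,0,0],50],[[3.9,43.8,0],[0,0,0],50],[[3.9,43.8,0],[0,0,0],50],[[3.9,43.8,0],[0,0,0],50],[[3.9,43.8,0],[0,0,0],50],[[3.9,43.8,0],[0,0,0],50],[[3.9,43.8,0],[0,0,0],50]]}}

```text
clock: 47.95
position: [410.2, 402.9, 174.7]
ee_rot: [-0.012, 1.0, 0.0, 0.001]
contact_force: [1.4, -0.5, -0.1]
gripper_width: 50.3
grasp_force: 0.0
```

Call:
{"api": "send_rows", "payload": {"series": [[[3.9,43.8,0],[0,0,0],50],[[3.9,43.8,0],[0,0,0],50],[[0,0,35],[0,0,0],50],[[0,0,35],[0,0,0],50],[[0,0,0],[0,0,0],50],[[0,0,0],[0,0,0],50],[[0,0,0],[0,0,0],50],[[0,0,0],[0,0,0],50]]}}

```text
clock: 48.75
position: [401.9, 489.5, 107.2]
ee_rot: [-0.011, 1.0, 0.002, 0.002]
contact_force: [-0.2, -0.3, -0.6]
gripper_width: 49.9
grasp_force: 0.0
```

```bash
python3 - <<'E'
from h import *
go((399,489.2,23.5,91.4))
E
```

```text
now [401.9 489.5 107.2] open 49.9 F [-0.2 -0.3 -0.6] 0.0 t 48.8 th 91.3
turn [ 0.004  0.004 -0.003] shift [ 2.9 -0.2 83.7] rows>= 2
```

Call:
{"api": "send_rows", "payload": {"series": [[[2.9,0,35],[0.004,0.004,-0.003],50],[[0,0,32],[0,0,0],50],[[0,0,13],[0,0,0],50],[[0,0,0],[0,0,0],50],[[0,0,0],[0,0,0],50],[[0,0,0],[0,0,0],50],[[0,0,0],[0,0,0],50]]}}

```text
clock: 49.45
position: [398.6, 489.3, 26.4]
ee_rot: [-0.012, 1.0, -0.0, -0.001]
contact_force: [-0.2, -1.0, 0.4]
gripper_width: 50.0
grasp_force: 0.0
```

```bash
python3 - <<'E'
from h import *
go((399,489.2,23.5,91.4))
E
```

```text
now [398.6 489.3  26.4] open 50.0 F [-0.2 -1.   0.4] 0.0 t 49.5 th 91.4
turn [-0.001 -0.001  0.   ] shift [-0.4 -0.1  2.9] rows>= 1
```

Call:
{"api": "send_rows", "payload": {"series": [[[-0.4,0,2.5],[0,0,0],50],[[0,0,0],[0,0,0],50],[[0,0,0],[0,0,0],10],[[0,0,0],[0,0,0],10],[[0,0,0],[0,0,0],10],[[0,0,0],[0,0,0],10],[[0,0,0],[0,0,0],10]]}}

```text
clock: 50.15
position: [398.6, 488.5, 22.4]
ee_rot: [-0.012, 1.0, -0.001, -0.001]
contact_force: [-0.6, 0.6, 1.9]
gripper_width: 15.1
grasp_force: 59.1
```

Call:
{"api": "send_rows", "payload": {"series": [[[0,0,0],[0,0,0],10],[[0,0,-10],[0,0,0],10],[[0,0,-40],[0,0,0],10],[[0,0,-40],[0,0,0],10],[[0,0,0],[0,0,0],10],[[0,0,0],[0,0,0],10]]}}

```text
clock: 50.75
position: [398.5, 488.7, 113.2]
ee_rot: [-0.012, 1.0, -0.001, -0.001]
contact_force: [-0.3, -1.3, -3.9]
gripper_width: 15.0
grasp_force: 59.0
```

```bash
python3 - <<'E'
from h import *
go((400,150,115,91.4),(565.3,111.5,115,91.4))
E
```

```text
now [398.5 488.7 113.2] open 15.0 F [-0.3 -1.3 -3.9] 59.0 t 50.8 th 91.4
turn [-0.002 -0.003 -0.   ] shift [   6.8 -338.7   -1.8] rows>= 8
turn [0. 0. 0.] shift [-164.3  -42.5    0. ] rows>= 4
```

Call:
{"api": "send_rows", "payload": {"series": [[[0.8,-42.3,-0.2],[0,0,0],10],[[0.8,-42.3,-0.2],[0,0,0],10],[[0.8,-42.3,-0.2],[0,0,0],10],[[0.8,-42.3,-0.2],[0,0,0],10],[[0.8,-42.3,-0.2],[0,0,0],10],[[0.8,-42.3,-0.2],[0,0,0],10],[[0.8,-42.3,-0.2],[0,0,0],10],[[0.8,-42.3,-0.2],[0,0,0],10]]}}

```text
clock: 51.55
position: [399.1, 147.6, 113.6]
ee_rot: [-0.012, 1.0, -0.003, -0.003]
contact_force: [1.5, -0.5, -2.3]
gripper_width: 14.9
grasp_force: 59.3
```

Call:
{"api": "send_rows", "payload": {"series": [[[-41,-10.6,0],[0,0,0],10],[[-41,-10.6,0],[0,0,0],10],[[-41,-10.6,0],[0,0,0],10],[[-41,-10.6,0],[0,0,0],10],[[0,0,0],[0,0,0],10],[[0,0,0],[0,0,0],10],[[0,0,0],[0,0,0],10],[[0,0,0],[0,0,0],10]]}}

```text
clock: 52.35
position: [564.2, 112.0, 114.2]
ee_rot: [-0.013, 1.0, -0.002, -0.002]
contact_force: [-0.6, -1.1, -1.6]
gripper_width: 15.2
grasp_force: 59.4
```

```bash
python3 - <<'E'
from h import *
go((564.9,111.4,90,91.4))
E
```

```text
now [564.2 112.  114.2] open 15.2 F [-0.6 -1.1 -1.6] 59.4 t 52.4 th 91.5
turn [-0.004 -0.004  0.001] shift [-0.7 -0.6 24.2] rows>= 1
```

Call:
{"api": "send_rows", "payload": {"series": [[[-0.7,-0.6,14],[-0.004,-0.004,0],10],[[0,0,10],[0,0,0],10],[[0,0,0],[0,0,0],10],[[0,0,0],[0,0,0],10],[[0,0,0],[0,0,0],10],[[0,0,0],[0,0,0],10]]}}

```text
clock: 52.95
position: [566.7, 111.5, 91.2]
ee_rot: [-0.012, 1.0, 0.001, 0.001]
contact_force: [-0.7, -0.5, -2.3]
gripper_width: 15.0
grasp_force: 59.3
```

```bash
python3 - <<'E'
from h import *
go((564.9,111.4,74,91.4))
E
```

```text
now [566.7 111.5  91.2] open 15.0 F [-0.7 -0.5 -2.3] 59.3 t 53.0 th 91.4
turn [0.001 0.002 0.   ] shift [ 1.8 -0.  17.2] rows>= 1
```

Call:
{"api": "send_rows", "payload": {"series": [[[0.9,0,3],[0,0,0],10],[[0,0,3],[0,0,0],10],[[0,0,0],[0,0,0],10],[[0,0,0],[0,0,0],10],[[0,0,0],[0,0,0],10]]}}

```text
clock: 53.45
position: [565.6, 111.3, 84.7]
ee_rot: [-0.012, 1.0, 0.0, 0.001]
contact_force: [-0.3, -0.1, -2.6]
gripper_width: 15.1
grasp_force: 59.3
```

```bash
python3 - <<'E'
from h import *
go((564.9,111.4,74,91.4))
E
```

```text
now [565.6 111.3  84.7] open 15.1 F [-0.3 -0.1 -2.6] 59.3 t 53.5 th 91.4
turn [0.001 0.001 0.   ] shift [ 0.7  0.2 10.7] rows>= 1
```

Call:
{"api": "send_rows", "payload": {"series": [[[0.6,0.1,2],[0,0,0],10],[[0,0,2],[0,0,0],10],[[0,0,2],[0,0,0],10],[[0,0,0],[0,0,0],10],[[0,0,0],[0,0,0],10],[[0,0,0],[0,0,0],10]]}}

```text
clock: 54.05
position: [564.9, 111.4, 78.7]
ee_rot: [-0.012, 1.0, 0.0, 0.001]
contact_force: [-0.2, 0.5, -2.4]
gripper_width: 15.0
grasp_force: 59.3
```

Call:
{"api": "send_rows", "payload": {"series": [[[0,0,2],[0,0,0],10],[[0,0,1.5],[0,0,0],10],[[0,0,0],[0,0,0],10],[[0,0,0],[0,0,0],10]]}}

```text
clock: 54.45
position: [564.8, 111.3, 75.1]
ee_rot: [-0.012, 1.0, 0.0, 0.001]
contact_force: [0.8, 0.1, -2.3]
gripper_width: 15.0
grasp_force: 59.3
```

Call:
{"api": "send_rows", "payload": {"series": [[[0,0,1],[0,0,0],10],[[0,0,0],[0,0,0],10],[[0,0,0],[0,0,0],10]]}}

```text
clock: 54.75
position: [564.8, 111.3, 74.1]
ee_rot: [-0.012, 1.0, 0.0, 0.001]
contact_force: [0.6, 0.5, -3.4]
gripper_width: 14.9
grasp_force: 59.3
```

Going in freely, about 1.7 mm left.

Call:
{"api": "send_rows", "payload": {"series": [[[0,0,1],[0,0,0],10],[[0,0,0.8],[0,0,0],10],[[0,0,0],[0,0,0],10],[[0,0,0],[0,0,0],10]]}}

```text
clock: 55.15
position: [565.0, 111.4, 72.6]
ee_rot: [-0.012, 1.0, 0.0, 0.001]
contact_force: [0.5, -0.5, -0.7]
gripper_width: 15.2
grasp_force: 59.7
```

Call:
{"api": "send_rows", "payload": {"series": [[[0,0,0.5],[0,0,0],10],[[0,0,0],[0,0,0],10],[[0,0,0],[0,0,0],10]]}}

```text
clock: 55.45
position: [565.1, 111.4, 72.4]
ee_rot: [-0.012, 1.0, 0.0, 0.001]
contact_force: [-1.2, -0.3, 3.5]
gripper_width: 15.1
grasp_force: 60.3
```

Call:
{"api": "send_rows", "payload": {"series": [[[0,0,0],[0,0,0],50],[[0,0,0],[0,0,0],50],[[0,0,0],[0,0,0],50],[[0,0,-30],[0,0,0],50],[[0,0,-45],[0,0,0],50],[[0,0,-45],[0,0,0],50],[[40,0,0],[0,0,0],50],[[40,0,0],[0,0,0],50]]}}

```text
clock: 56.25
position: [485.0, 109.7, 192.9]
ee_rot: [-0.012, 1.0, 0.001, 0.002]
contact_force: [-0.6, -0.1, -1.9]
gripper_width: 50.4
grasp_force: 0.0
```

Call:
{"api": "send_rows", "payload": {"series": [[[40,0,0],[0,0,0],50],[[40,0,0],[0,0,0],50],[[20,0,0],[0,0,0],50],[[0,-40,0],[0,0,0],50],[[0,-40,0],[0,0,0],50],[[0,0,0],[0,0,0],50],[[0,0,0],[0,0,0],50],[[0,0,0],[0,0,0],50]]}}

```text
clock: 57.05
position: [387.0, 27.3, 191.6]
ee_rot: [-0.012, 1.0, 0.001, 0.001]
contact_force: [0.3, -0.4, -0.3]
gripper_width: 50.2
grasp_force: 0.0
```

```bash
python3 - <<'E'
from h import *
go()
a=get_image("top")[100:260,100:520,::-1];b=get_image("side")[150:400,180:450,::-1]
a=cv2.resize(a,(760,290),interpolation=cv2.INTER_CUBIC);b=cv2.resize(b,(324,300),interpolation=cv2.INTER_CUBIC)
o=np.zeros((590,760,3),np.uint8);o[:290]=a;o[290:,:324]=b
s=cv2.resize(get_image("top")[140:240,235:290,::-1],(165,300),interpolation=cv2.INTER_CUBIC);o[290:,340:505]=s
cv2.imwrite("pics/fin.png",o)
E
```

```text
now [387.   27.3 191.6] open 50.2 F [ 0.3 -0.4 -0.3] 0.0 t 57.0 th 91.4
```

View pics/fin.png

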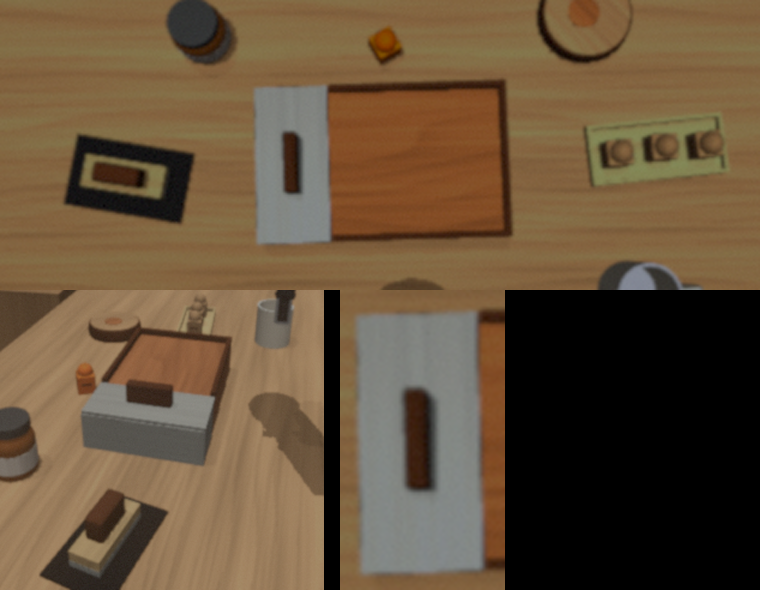

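The final view shows the cover flush on the trough, the board clear, the scraper centred on the mat and three figures upright in the tray at (620,152), (664,146) and (710,143). The mug, jar and log slice are where they were.

```bash
python3 -c "
from bench import *
print(job_done())"
```

```text
the job is handed in; nothing more can be done
None
```

The job is handed in at about 57 s of the 208 s allowed: three figures are in the tray, all five chips are in the trough, the scraper is back on the middle of its mat to within about 2 mm, and the cover is home on the trough; no verdict came back.

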